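# Clear, load and lock a lab shaker

### The job

Get the shaker ready to run: with the scraper, sweep all the broken plastic pieces off the deck into the trough at its left end (keep the fingers off them) and stand the scraper back upright on its pad. Then set every tube carrier upright on the cleared deck in front of the rail, slide the clamping bar up so that it holds all of them flush against the rail, and only then push the thumb wedge up its ramp until it jams the bar fast. Leave the other things on the bench where they are.

Things in the scene. Friction and masses are not known exactly. Their poses are not given: they have to be found in the camera images.
- shaker: Bench shaker, fixed: white housing under a flat grey deck. Origin on the table under the deck's centre; x away from the robot, y left, z up; 'shaker x, y' elsewhere mean this frame, in mm. Deck top at z 80, x -120 to 120, y -200 to 170. The lane between rail and clamping bar holds the pieces at first, the carriers later.
- rail (a point): Middle of the inner face of the fixed steel rail, at deck height: shaker x 95, y 37, z 80. The rail stands on the deck along its far edge, y -95 to 170, 35 mm high; its face is normal to shaker x.
- trough (a point): Centre of the floor of the grey waste trough fixed to the shaker's left end: shaker x 0, y 221, z 18. Inside 220 mm (x) by 100 mm (y). It begins at the deck's left edge (y 170), whose edge is open and 62 mm above this floor; the other three walls rise to z 97. What is pushed off that edge drops in.
- bar (a joint): Travel (m) of the steel clamping bar along shaker +x: 0 fully back (start 0 to 0.015), stop at 0.12. About 2 N of friction. Cross bar 20 mm thick, 28 high, y -145 to 160; front face at shaker x = -65 + travel: at 0.085 it meets flush carriers. Its runner, at the right end (y -145 to -125, 25 high), lies along x from 45 mm behind to 95 mm ahead of the cross bar's centre and moves with it.
- bar_handle (a point): Centre of the top of the bar's upright black handle: 14 mm thick (x), 24 mm wide (y), on the cross bar's centre line at shaker y -25; top 75 mm above the deck, foot on the cross bar 28 mm above the deck.
- wedge (a joint): Travel (m) of the brass thumb wedge up its ramp, 0 = loose (start 0 to 0.018). It slides away from the robot and slightly left (shaker direction x 0.986, y 0.164) along a dark fence at the deck's right edge, closing on the runner's outer side. 3 N of friction; touches the runner at about 0.042 and jams there: a push of 8 to 15 N jams it well and it stays. Pulled back, it frees the bar.
- wedge_tab (a point): Centre of the top of the wedge's upright brass tab: 12 mm thick (x), 22 mm wide (y), top 74 mm above the deck. The wedge's body, 60 mm long and 24 high, reaches 25 mm behind and 35 mm ahead of the tab's centre; runner and fence beside it are 26 mm high.
- dock: Scraper pad: black rubber, 150 (x) x 56 (y) x 6 mm, a thin grey rim strip (9 mm high) along each long side, fixed flat on the table. Origin under its centre.
- scraper: Scraper block, standing on its blade. Blade: white, 120 (x) x 26 (y) x 22 mm high; on it a grey upright grip 60 (x) x 20 (y), up to 87 mm above the underside. Origin at the centre of the underside. 0.15 kg.
- carrier1: Tube carrier (two or three present, all alike): white block 75 (x) x 70 (y) x 35 mm high, an upright white grip along its middle, 60 (x) x 16 (y), up to 80 mm above the underside; six blue caps 8 mm high beside it. Origin at the centre of the underside. Flush: either 70 mm wide end (x or -x) against the rail; three fit side by side. 0.14 to 0.28 kg.
- carrier2: Tube carrier (two or three present, all alike): white block 75 (x) x 70 (y) x 35 mm high, an upright white grip along its middle, 60 (x) x 16 (y), up to 80 mm above the underside; six blue caps 8 mm high beside it. Origin at the centre of the underside. Flush: either 70 mm wide end (x or -x) against the rail; three fit side by side. 0.14 to 0.28 kg.
- carrier3: Tube carrier (two or three present, all alike): white block 75 (x) x 70 (y) x 35 mm high, an upright white grip along its middle, 60 (x) x 16 (y), up to 80 mm above the underside; six blue caps 8 mm high beside it. Origin at the centre of the underside. Flush: either 70 mm wide end (x or -x) against the rail; three fit side by side. 0.14 to 0.28 kg.
- chip1: Broken-off piece of white plastic (two to five are present; absent: None), flat, 36 x 25 x 10 mm, 12 g, loose on the deck at first. Origin at the centre of the underside.
- chip2: Broken-off piece of white plastic (two to five are present; absent: None), flat, 36 x 25 x 10 mm, 12 g, loose on the deck at first. Origin at the centre of the underside.
- chip3: Broken-off piece of white plastic (two to five are present; absent: None), flat, 36 x 25 x 10 mm, 12 g, loose on the deck at first. Origin at the centre of the underside.
- chip4: Broken-off piece of white plastic (two to five are present; absent: None), flat, 36 x 25 x 10 mm, 12 g, loose on the deck at first. Origin at the centre of the underside.
- chip5: Broken-off piece of white plastic (two to five are present; absent: None), flat, 36 x 25 x 10 mm, 12 g, loose on the deck at first. Origin at the centre of the underside.
- reagent_bottle: Bystander: amber glass jar, 48 mm across, 85 mm tall. Origin at the centre of its underside.
- rubber_bulb: Bystander: black rubber bulb, 52 mm across, 65 mm tall. Origin at the centre of its underside.
- tip_box: Bystander: clear box with a blue band, 80 x 110 x 55 mm. Origin at the centre of its underside.
- kit_box: Bystander: white and green carton, 90 x 70 x 80 mm. Origin at the centre of its underside.
- beaker: Bystander: glass cup, 60 mm across, 75 mm tall. Origin at the centre of its underside.
- vial_block: Bystander: grey block with three vials, 60 x 100 x 50 mm. Origin at the centre of its underside.
There are look-alikes about, which are no part of the job. What is shaped like the chip2 but purple is not meant.

How it is judged (in metres and radians):
On the way, in this order (a step that is already met when the one before it is completed fails the run):
1. all plastic pieces lie in the trough (y of chip1 in the frame of shaker between 0.166 and 0.28 m and x of chip1 in the frame of shaker between -0.115 and 0.115 m and z of chip1 in the frame of shaker between 0 and 0.072 m and y of chip2 in the frame of shaker between 0.166 and 0.28 m and x of chip2 in the frame of shaker between -0.115 and 0.115 m and z of chip2 in the frame of shaker between 0 and 0.072 m and y of chip3 in the frame of shaker between 0.166 and 0.28 m and x of chip3 in the frame of shaker between -0.115 and 0.115 m and z of chip3 in the frame of shaker between 0 and 0.072 m and y of chip4 in the frame of shaker between 0.166 and 0.28 m and x of chip4 in the frame of shaker between -0.115 and 0.115 m and z of chip4 in the frame of shaker between 0 and 0.072 m and y of chip5 in the frame of shaker between 0.166 and 0.28 m and x of chip5 in the frame of shaker between -0.115 and 0.115 m and z of chip5 in the frame of shaker between 0 and 0.072 m), for 0.2 s.
2. the scraper stands on its pad again (horizontal distance between scraper and dock below 0.035 m and angle between scraper's own z axis and vertical below 0.1 rad and height (world z) of scraper below 0.012 m), for 0.2 s.
3. all carriers stand upright on the deck, in the lane in front of the rail (y of carrier1 in the frame of shaker between -0.125 and 0.14 m and x of carrier1 in the frame of shaker between 0.025 and 0.063 m and z of carrier1 in the frame of shaker between 0.075 and 0.086 m and angle between each of carrier1, carrier2, carrier3's own z axis and vertical below 0.1 rad and y of carrier2 in the frame of shaker between -0.125 and 0.14 m and x of carrier2 in the frame of shaker between 0.025 and 0.063 m and z of carrier2 in the frame of shaker between 0.075 and 0.086 m and y of carrier3 in the frame of shaker between -0.125 and 0.14 m and x of carrier3 in the frame of shaker between 0.025 and 0.063 m and z of carrier3 in the frame of shaker between 0.075 and 0.086 m), for 0.2 s.
4. the bar holds all carriers flush against the rail (y of carrier1 in the frame of shaker between -0.125 and 0.14 m and x of carrier1 in the frame of shaker between 0.0525 and 0.0625 m and z of carrier1 in the frame of shaker between 0.075 and 0.086 m and angle between each of carrier1, carrier2, carrier3's own z axis and vertical below 0.08 rad and angle between the x axis of each of carrier1, carrier2, carrier3 and the x axis of shaker, either way round below 0.07 rad and y of carrier2 in the frame of shaker between -0.125 and 0.14 m and x of carrier2 in the frame of shaker between 0.0525 and 0.0625 m and z of carrier2 in the frame of shaker between 0.075 and 0.086 m and y of carrier3 in the frame of shaker between -0.125 and 0.14 m and x of carrier3 in the frame of shaker between 0.0525 and 0.0625 m and z of carrier3 in the frame of shaker between 0.075 and 0.086 m and value of joint bar between 0.08 and 0.0895 m), for 0.2 s.
5. the wedge is jammed against the bar's runner (value of joint wedge above 0.037 m and contact force between wedge and bar above 4 N and value of joint bar between 0.08 and 0.0895 m), for 0.2 s.
At the end, for the whole second after the job is handed in: Pieces in the trough; scraper upright within 35 mm of its pad's centre; carriers on the deck within 5 mm of flush and 0.07 rad of square to the rail; bar within 5 mm of touching them (travel 0.080 to 0.0895); wedge pressing the runner with over 4 N (travel over 0.037); all at rest (all of step 1 and all of step 2 and all of step 5 and y of carrier1 in the frame of shaker between -0.125 and 0.14 m and x of carrier1 in the frame of shaker between 0.0525 and 0.0625 m and z of carrier1 in the frame of shaker between 0.075 and 0.086 m and angle between each of carrier1, carrier2, carrier3's own z axis and vertical below 0.08 rad and angle between the x axis of each of carrier1, carrier2, carrier3 and the x axis of shaker, either way round below 0.07 rad and y of carrier2 in the frame of shaker between -0.125 and 0.14 m and x of carrier2 in the frame of shaker between 0.0525 and 0.0625 m and z of carrier2 in the frame of shaker between 0.075 and 0.086 m and y of carrier3 in the frame of shaker between -0.125 and 0.14 m and x of carrier3 in the frame of shaker between 0.0525 and 0.0625 m and z of carrier3 in the frame of shaker between 0.075 and 0.086 m and linear speed of each of carrier1, carrier2, carrier3, chip1, chip2, chip3, chip4, chip5, scraper below 0.01 m/s).
It fails at once if the fingers touch a plastic piece (contact force between the fingers and chip1 above 1 N or contact force between the fingers and chip2 above 1 N or contact force between the fingers and chip3 above 1 N or contact force between the fingers and chip4 above 1 N or contact force between the fingers and chip5 above 1 N).
It fails at once if a bystander is moved by more than 50 mm (distance of any of reagent_bottle, rubber_bulb, tip_box, kit_box, beaker, vial_block from where it was at the start of the episode above 0.05 m).
Of carrier1, carrier2, carrier3 only 2 to 3 are there at a start; the rules pass over those that are not, and their reading is None.
Of chip1, chip2, chip3, chip4, chip5 only 2 to 5 are there at a start; the rules pass over those that are not, and their reading is None.
At some moment in a run one of carrier1, carrier2, carrier3 may be knocked a few centimetres aside while the robot is not near it.
It also fails if it takes over 192 s, if anything falls off the work surface, if the arm or the gripper's body presses on something with over 40 N, if the wrist force passes 120 N, or if a joint passes its speed limit or range.

### The arm

A 6-joint arm with a two-finger parallel gripper is mounted at the origin on the work surface. World frame = base frame: x ahead of the robot, y to its left, z up, the work surface at z = 0. Lengths are in m, angles in degrees, forces in N, time in s.
With the tool pointing down it reaches from about 0.375 to 0.9 m from the base axis. Payload 3.1 kg.
Tool frame: the origin (TCP) lies between the finger pads; the fingertips stand 11 mm ahead of it and the grasp point (between the pads) lies 8 mm behind it; z points along the fingers, y is the line along which they close (so a half turn about z gives the same grasp; the last joint's range is limited). The gripper opens to 87 mm and grips with 3 to 60 N. Pads are 19 mm wide; open, the fingers measure 117 mm over their backs; the gripper's body (75 mm by 190 mm) begins 51 mm behind the grasp point.
Start: joints at [-80.644, 30.224, 82.088, -0, 67.689, -10.227], TCP at [0.21, -0.589, 0.234] pointing down, gripper open.
Joint ranges: [-176.69, 176.69], [-43.24, 126.21], [12.49, 139.97], [-82, 262], [0, 151.66], [-163.58, 163.58]. Speed limits (degrees/s): [159.86, 159.86, 180, 180, 180, 180].

### API

Orientations are given as a 3x3 rotation matrix whose columns are the frame's x, y, z axes.
In Python, from rig import bot, viewer, workorder, nets gives the robot as it stands. The module is installed in compiled form; this text tells all that it offers.
- The arm moves only by the tool move_arm, never from a script. Its argument "increments" is a list of rows, each a list of 7 numbers: the shift along the tool's x, y, z normalised to -1 to 1, where 1 is 0.3 m, then the turn, a rotation vector about the tool's x, y, z normalised to -1 to 1, where 1 is pi rad, then the opening, from 0 (shut) to 1 (fully open). In form: [[tx, ty, tz, wx, wy, wz, grip], ...]. A call has 1 to 10 rows; each row is the pose to reach, as a shift and turn from the pose commanded when the call began, along the tool's axes at that moment, turning the shorter way round; what a row does not reach only later rows make up. A row lasts 1/12 s, in which the tool goes at most 41.7 mm and 7.16 degrees, less where a joint would pass 70% of its speed; a pose out of reach is approached as far as the arm can. A call with a number of a shift or a turn outside -1 to 1 is refused whole. A call with a gripper value outside its range is refused whole. The fingers move at their own pace and stop on an object; the grip force is fixed at half the most. Time passes only in rows, so rows that repeat a pose let the fingers close. It gives the time, the measured TCP pose, the force, the opening and the grip force at its end, in the units of the state.
- bot.read_state(): the state, without advancing time (a new reading comes with each control period).
- viewer.capture(name): name is "side" or "top" or "wrist"; returns a dict with "image" (400x640x3 uint8, blue, green, red), "K" (3x3 intrinsics, pixels), "eye" and "orientation" of the camera in the world. Camera axes: x right, y up, looking along -z (the intrinsics and any distortion apply to the point x, -y, -z); pixel columns grow to the right and rows downward; lengths in m; the calibration is good to about 2 mm. A picture is of the moment at which its call begins. There is no depth.
- workorder.hand_in(): hands the job in; it is judged then, once.
Trained networks look in the newest picture that a camera, given by its name, has taken for a name from the list of things; names that differ only in an ending like _2 or _b are one class to them, and where a whole thing is asked for, a point or a joint stands for the part that bears it (a point fixed in the world has none). Each returns a list of dicts, best first, with "conf" (0 to 1); they miss things now and then, are a little off and sometimes report something else, mostly with a low value. They report only what shows in the picture. A call takes as long as a camera call. They do not tell look-alikes from the thing itself.
- nets.find_in(camera, thing): "location" ([column, row] in pixels, amid what is visible of it).
The state is a dict: "time_s": time; "joint_positions": joint angles; "qvel": joint speeds; "tau": joint torques, N m; "position": TCP position; "tcp_rot": TCP orientation; "force": force on the tool from outside, world axes, zero at the start; "moment": the same for the moment, N m; "opening": opening from 0.0 (shut) to 1.0 (fully open); "grasp_force": force on a finger pad.
Only numpy, scipy, OpenCV 4.12 (cv2) and the standard library are available. Lean on these libraries where they do the work, as an engineer would, in place of code of your own. Each camera call takes 0.05 s, during which the arm holds its last target. There are 200 camera calls.

## Working session

There is one attempt and no reset: what is moved stays moved. The work goes in short steps, Python scripts to look and compute and a tool call to move; the robot and the scene stay as the last step left them, time stands still between calls to the robot, and variables do not carry over. Pictures are saved under pics/ and viewed, at most 14 in all, crops included, and the job is handed in when it is done.

Besides the shell and the picture viewer there is one more tool, called after "Emit:" by a JSON object that holds its "op" and its "data", one argument or row to a line. move_arm: Moves the arm, as the interface text tells. Its arguments: {"type":"object","properties":{"increments":{"type":"array"}},"required":["increments"]}

```bash
mkdir -p pics; cat > h.py <<'E'
import numpy as np, cv2
from rig import bot, viewer, workorder, nets
def cap(c,save=None):
    d=viewer.capture(c)
    if save: cv2.imwrite('pics/'+save,d['image'])
    return d
def ray(d,uv):
    K=np.array(d['K']);p=np.linalg.solve(K,[uv[0],uv[1],1.0])
    R=np.array(d['orientation']);v=R@np.array([p[0],-p[1],-p[2]])
    return np.array(d['eye']),v
def atz(d,uv,z):
    e,v=ray(d,uv);return e+v*(z-e[2])/v[2]
def proj(d,X):
    R=np.array(d['orientation']);c=R.T@(np.array(X)-np.array(d['eye']))
    p=np.array(d['K'])@np.array([c[0],-c[1],-c[2]]);return p[:2]/p[2]
def tri(ds,uvs):
    A=np.zeros((3,3));b=np.zeros(3)
    for d,uv in zip(ds,uvs):
        e,v=ray(d,uv);v=v/np.linalg.norm(v);P=np.eye(3)-np.outer(v,v);A+=P;b+=P@e
    return np.linalg.solve(A,b)
E
python3 - <<'E'
from h import *
np.set_printoptions(precision=4,suppress=True)
for c in ['top','side']:
    d=cap(c,c+'0.png'); print(c,d['eye'],np.array(d['orientation']).tolist(),np.array(d['K']).tolist())
    for t in ['shaker','bar','bar_handle','wedge_tab','wedge','dock','scraper','carrier1','chip1','reagent_bottle','rubber_bulb','tip_box','kit_box','beaker','vial_block']:
        print(t,[(np.round(q['location']).astype(int).tolist(),round(q['conf'],2)) for q in nets.find_in(c,t)])
print(bot.read_state())
E
```

```text
top [ 0.3586 -0.036   1.3723] [[-0.018570711643221344, 0.9901587382859764, -0.13871121679585757], [-0.9996585957772322, -0.02093839340296206, -0.015629317656094228], [-0.018379895477304238, 0.1383736126493266, 0.9902095347776738]] [[387.36361752869635, 0.0, 318.72489362219335], [0.0, 387.36361752869635, 198.5935636967502], [0.0, 0.0, 1.0]]
shaker []
bar [([294, 207], 0.8)]
bar_handle [([292, 208], 0.79), ([272, 191], 0.27)]
wedge_tab []
wedge [([332, 195], 0.47)]
dock [([235, 258], 0.89), ([331, 198], 0.59)]
scraper [([236, 260], 0.78), ([445, 258], 0.66), ([406, 189], 0.51)]
carrier1 [([438, 226], 0.76), ([407, 186], 0.74), ([295, 206], 0.55)]
chip1 [([284, 171], 0.65), ([205, 153], 0.63), ([255, 185], 0.55), ([272, 193], 0.46), ([267, 170], 0.42)]
reagent_bottle [([437, 226], 0.41)]
rubber_bulb [([400, 264], 0.77), ([301, 210], 0.28)]
tip_box [([436, 165], 0.95)]
kit_box [([331, 197], 0.66)]
beaker [([252, 183], 0.67), ([268, 130], 0.56), ([334, 197], 0.28), ([270, 190], 0.24)]
vial_block [([350, 132], 0.74), ([269, 190], 0.54)]
side [0.1669 0.9782 0.9625] [[-0.9319337703412838, 0.
[... 776 characters left out ...]
lb [([416, 193], 0.61)]
tip_box [([327, 149], 0.72)]
kit_box [([414, 162], 0.82)]
beaker [([206, 241], 0.84)]
vial_block [([255, 194], 0.57)]
{'time_s': 1.6, 'joint_positions': array([-80.6438,  30.2238,  82.0896,   0.0008,  67.6892, -10.2276]), 'qvel': array([ 0.0594, -0.002 , -0.1614, -0.0997, -0.0651, -0.0044]), 'tau': array([  0.0007, -44.0005, -17.6978,   0.0635,   0.0505,  -0.    ]), 'position': array([ 0.2095, -0.5888,  0.2335]), 'tcp_rot': array([[ 0.9422,  0.3352,  0.    ],
       [ 0.3352, -0.9422,  0.    ],
       [ 0.    , -0.    , -1.    ]]), 'force': array([-0.0213, -0.5957, -0.4964]), 'moment': array([0.0439, 0.025 , 0.0149]), 'grasp_force': 0.0, 'opening': 0.9985641693530871}
```

```bash
python3 - <<'E'
import cv2
a=cv2.imread('pics/top0.png')[100:320,170:490]
cv2.imwrite('pics/top0c.png',cv2.resize(a,None,fx=2.5,fy=2.5,interpolation=cv2.INTER_CUBIC))
a=cv2.imread('pics/side0.png')[110:390,120:470]
cv2.imwrite('pics/side0c.png',cv2.resize(a,None,fx=2.14,fy=2.14,interpolation=cv2.INTER_CUBIC))
E
```

```text
(no output)
```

View pics/top0c.png

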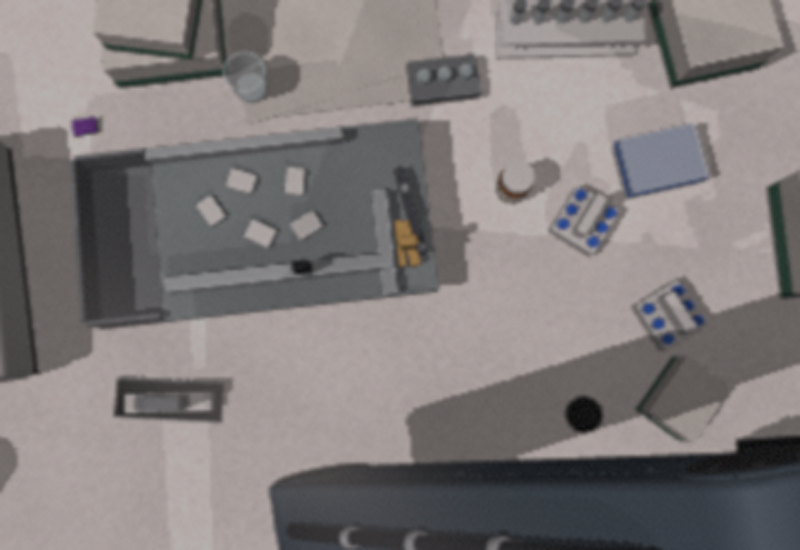

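View pics/side0c.png

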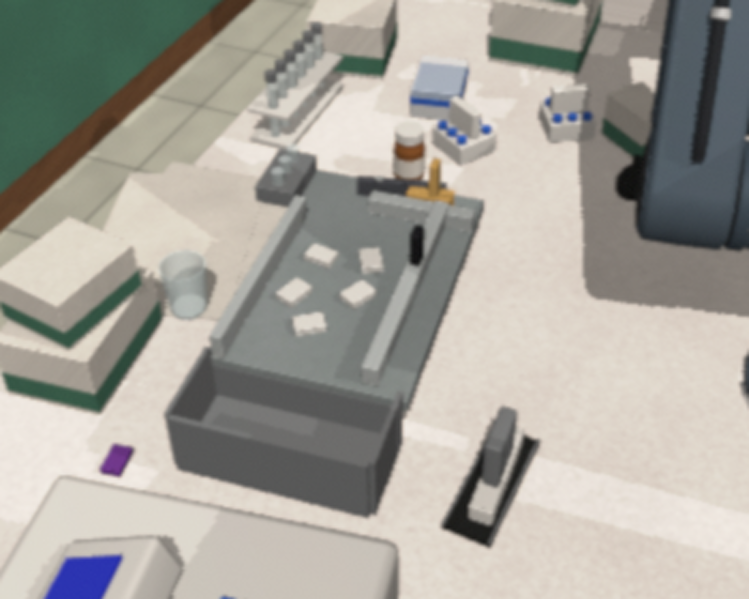

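The top crop shows five white chips on the deck at (240,180), (295,180), (210,210), (260,233) and (307,225). The purple look-alike sits off the deck at (85,127) and is not meant. Two carriers are at (587,218) and (670,312), and the scraper is on its pad at (170,400). The arm may be hiding a third carrier. Next I'll fit the poses.

```bash
cat > fit.py <<'E'
from h import *
from scipy.optimize import least_squares
np.set_printoptions(precision=4,suppress=True)
T=cap('top'); S=cap('side')
t=lambda u,v:(170+u/2.5,100+v/2.5); s=lambda u,v:(120+u/2.14,110+v/2.14)
def fit(obs,x0):
    def f(p):
        c,q=np.cos(p[2]),np.sin(p[2]); r=[]
        for d,uv,X in obs:
            X=np.array(X)/1000; r+=list(proj(d,[p[0]+c*X[0]-q*X[1],p[1]+q*X[0]+c*X[1],X[2]])-uv)
        return r
    o=least_squares(f,x0,loss='soft_l1'); print(o.x,np.degrees(o.x[2])); print(np.round(np.array(f(o.x)).reshape(-1,2),1).tolist()); return o.x
p=fit([(T,t(418,121),(120,-200,80)),(T,t(438,290),(-120,-200,80)),(T,t(353,128),(115,-95,115)),(S,s(483,203),(-120,-200,80)),(S,s(403,402),(-120,170,80)),(S,s(305,200),(105,-95,115)),(S,s(216,337),(105,170,115))],[.5,.1,0.05])
dk=fit([(T,t(118,378),(75,28,9)),(T,t(228,380),(-75,28,9)),(T,t(220,420),(-75,-28,9)),(T,t(115,418),(75,-28,9)),(S,s(443,525),(75,28,0)),(S,s(488,545),(75,-28,0)),(S,s(540,440),(-75,-28,9))],[.4,.1,1.57])
np.save('shaker.npy',p)
c,q=np.cos(p[2]),np.sin(p[2]);R=np.array([[c,-q],[q,c]])
sh=lambda X:1000*(R.T@(X[:2]-p[:2]))
for d,n,seeds in [(T,'T',[t(*a) for a in [(240,180),(295,180),(210,210),(260,233),(307,225)]]),(S,'S',[s(*a) for a in [(309,323),(293,290),(357,292),(320,253),(370,260)]])]:
    g=d['image'].min(2).astype(float)
    for sd in seeds:
        # local threshold component
        u,v=map(int,sd);w=g[v-10:v+11,u-12:u+13];m=(w>(w.max()+np.median(w))/2).astype('uint8')
        k,l,st,ce=cv2.connectedComponentsWithStats(m);i=1+np.argmax(st[1:,4])
        uv=ce[i]+[u-12,v-10];print(n,np.round(uv,1),st[i,4],sh(atz(d,uv,.088)))
for uv in [t(302,267)]: print('handle',sh(atz(T,uv,.155)))
print('handleS',sh(atz(S,s(416,228),.155)),'tab',sh(atz(S,s(435,160),.154)),sh(atz(T,t(400,225),.154)))
E
python3 fit.py
```

```text
[0.5765 0.1077 0.0812] 4.654290598771043
[[-0.1, -0.1], [-0.4, 1.8], [-4.9, -1.0], [2.7, -1.3], [2.4, 0.3], [-1.3, -2.6], [-1.0, -0.9]]
[0.2896 0.2736 1.4981] 85.83545664309462
[[-2.2, 30.2], [-3.2, 31.9], [1.3, -0.5], [0.5, -2.1], [43.9, 17.3], [-0.7, -1.8], [-1.2, -3.3]]
T [265.9 171.8] 75 [61.5892 49.0129]
T [287.2 172. ] 70 [ 53.4727 -22.6995]
T [253.5 183.7] 67 [25.1258 94.1786]
T [273.5 193. ] 74 [-13.377   29.4564]
T [291.7 189.7] 74 [ -8.3487 -32.584 ]
S [264.  260.2] 108 [24.493  94.3382]
S [257. 245.] 100 [61.6705 48.501 ]
S [287. 246.] 101 [-13.0004  28.9681]
S [269.5 228. ] 81 [ 54.6603 -23.5161]
S [292.7 230.7] 94 [ -7.8796 -31.7255]
handle [-74.337  -29.5897]
handleS [-68.4816 -28.2651] tab [ -52.106  -168.2237] [ -33.2919 -158.7103]
```

```bash
cat >> h.py <<'E'
def plan(wps):
    """wps: list of (x,y,z,yaw_deg,grip): one call each, tool down; prints target row and rows needed"""
    s=bot.read_state();P=np.array(s['position']);R=np.array(s['tcp_rot']);y=np.degrees(np.arctan2(R[1,0],R[0,0]))
    for k,(X,Y,Z,yw,g) in enumerate(wps):
        if k: a=np.radians(y);R=np.array([[np.cos(a),np.sin(a),0],[np.sin(a),-np.cos(a),0],[0,0,-1]])
        t=np.array([X,Y,Z]);d=R.T@(t-P)/.3;dy=(yw-y+180)%360-180
        if k==0:
            from scipy.spatial.transform import Rotation as Ro
            a=np.radians(yw);Rt=np.array([[np.cos(a),np.sin(a),0],[np.sin(a),-np.cos(a),0],[0,0,-1]])
            w=Ro.from_matrix(R.T@Rt).as_rotvec()/np.pi
        else: w=[0,0,-dy/180]
        n=max(np.linalg.norm(t-P)/.0417,abs(dy)/7.16)
        print(k,[round(float(v),4) for v in [*d,*w,g]],'rows %.1f'%n);P=t;y=yw
E
python3 - <<'E'
from h import *
plan([(.43,-.42,.36,10,1),(.52,-.15,.4,30,1),(.5,.08,.42,80,1),(.36,.24,.40,86,1)])
a=cv2.imread('pics/top0.png')[145:275,200:350]
cv2.imwrite('pics/top0d.png',cv2.resize(a,(690,598),interpolation=cv2.INTER_CUBIC))
E
```

```text
0 [0.881, -0.2838, -0.4216, -0.0, -0.0, 0.0532, 1.0] rows 7.3
1 [0.4517, -0.8342, -0.1333, 0.0, 0.0, -0.1111, 1.0] rows 6.9
2 [0.3256, -0.6973, -0.0667, 0.0, 0.0, -0.2778, 1.0] rows 7.0
3 [0.4442, -0.5522, 0.0667, 0.0, 0.0, -0.0333, 1.0] rows 5.1
```

View pics/top0d.png

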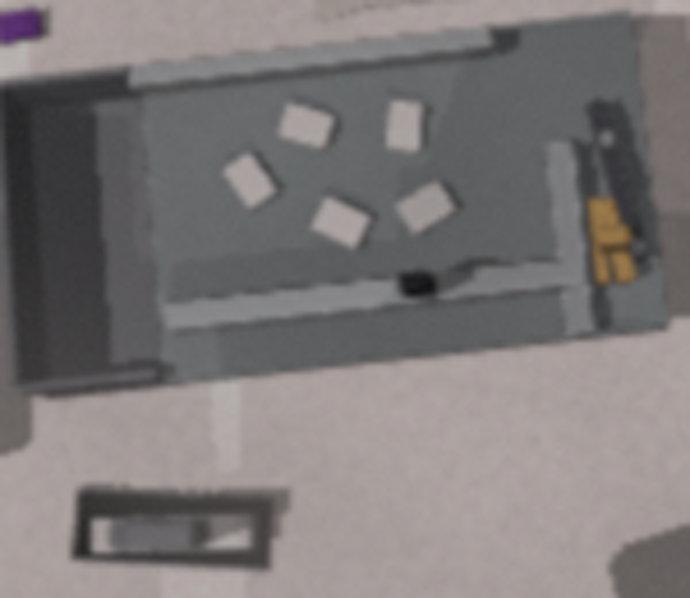

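The crop shows the deck corners at (638,12) and (668,325), the handle at (417,283), the wedge tab at (612,238) and the dock at roughly (73–270, 487–568). I'm moving above the dock now.

Emit:
{"op": "move_arm", "data": {
  "increments": [
    [0.881, -0.284, -0.422, 0, 0, 0.053, 1],
    [0.881, -0.284, -0.422, 0, 0, 0.053, 1],
    [0.881, -0.284, -0.422, 0, 0, 0.053, 1],
    [0.881, -0.284, -0.422, 0, 0, 0.053, 1],
    [0.881, -0.284, -0.422, 0, 0, 0.053, 1],
    [0.881, -0.284, -0.422, 0, 0, 0.053, 1],
    [0.881, -0.284, -0.422, 0, 0, 0.053, 1],
    [0.881, -0.284, -0.422, 0, 0, 0.053, 1],
    [0.881, -0.284, -0.422, 0, 0, 0.053, 1]
  ]
}}

```text
time_s: 2.45
position: [0.4329, -0.4183, 0.3624]
tcp_rot: [[0.984, 0.179, 0.003], [0.179, -0.984, -0.003], [0.003, 0.004, -1.0]]
force: [0.4, -1.2, -0.7]
opening: 1.002
grasp_force: 0.0
```

Emit:
{"op": "move_arm", "data": {
  "increments": [
    [0.452, -0.834, -0.133, 0, 0, -0.111, 1],
    [0.452, -0.834, -0.133, 0, 0, -0.111, 1],
    [0.452, -0.834, -0.133, 0, 0, -0.111, 1],
    [0.452, -0.834, -0.133, 0, 0, -0.111, 1],
    [0.452, -0.834, -0.133, 0, 0, -0.111, 1],
    [0.452, -0.834, -0.133, 0, 0, -0.111, 1],
    [0.452, -0.834, -0.133, 0, 0, -0.111, 1],
    [0.452, -0.834, -0.133, 0, 0, -0.111, 1],
    [0.452, -0.834, -0.133, 0, 0, -0.111, 1]
  ]
}}

```text
time_s: 3.2
position: [0.5195, -0.1495, 0.3995]
tcp_rot: [[0.865, 0.502, -0.001], [0.502, -0.865, -0.001], [-0.002, 0.0, -1.0]]
force: [0.4, -0.5, -0.1]
opening: 1.001
grasp_force: 0.0
```

Emit:
{"op": "move_arm", "data": {
  "increments": [
    [0.326, -0.697, -0.067, 0, 0, -0.278, 1],
    [0.326, -0.697, -0.067, 0, 0, -0.278, 1],
    [0.326, -0.697, -0.067, 0, 0, -0.278, 1],
    [0.326, -0.697, -0.067, 0, 0, -0.278, 1],
    [0.326, -0.697, -0.067, 0, 0, -0.278, 1],
    [0.326, -0.697, -0.067, 0, 0, -0.278, 1],
    [0.326, -0.697, -0.067, 0, 0, -0.278, 1],
    [0.326, -0.697, -0.067, 0, 0, -0.278, 1],
    [0.326, -0.697, -0.067, 0, 0, -0.278, 1]
  ]
}}

```text
time_s: 3.95
position: [0.5, 0.0782, 0.4193]
tcp_rot: [[0.178, 0.984, -0.001], [0.984, -0.178, -0.001], [-0.001, -0.001, -1.0]]
force: [0.0, -1.0, -0.8]
opening: 0.999
grasp_force: 0.0
```

```bash
python3 - <<'E'
from h import *
s=bot.read_state();print(s['time_s'],s['position'],s['tcp_rot'],s['joint_positions'])
w=cap('wrist','w1.png');print(w['eye'],w['orientation'])
t=cap('top','t1.png')
print(nets.find_in('top','carrier1'))
E
```

```text
3.95 [0.5000163  0.07815019 0.41933574] [[ 0.1778171   0.98406261 -0.00136033]
 [ 0.98406259 -0.17781869 -0.00115586]
 [-0.00137933 -0.00113312 -0.99999841]] [-3.74405058e+00  1.08099223e+01  8.27152430e+01 -7.13034899e-02
  8.65482878e+01  6.50298056e+00]
[0.51600494 0.16179663 0.56978009] [[ 0.98395167  0.16913474  0.05685549]
 [-0.17842243  0.93640634  0.30217315]
 [-0.00213186 -0.30746807  0.95155601]]
[{'location': [438.7, 226.1], 'conf': 0.93}, {'location': [403.5, 187.0], 'conf': 0.73}]
```

View pics/w1.png

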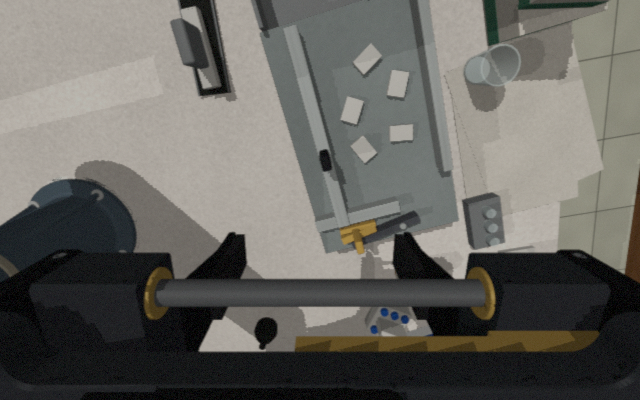

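View pics/t1.png

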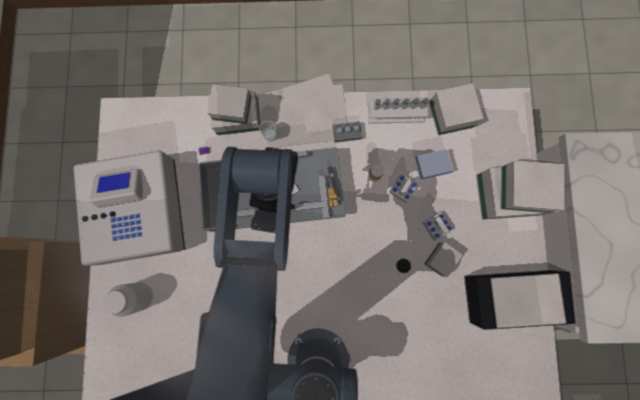

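Only two carriers are present. The wrist view shows the dock at (175–228, 0–95), the deck corners near (325,252) and (457,220), and the chips clearly.

```bash
python3 - <<'E'
import cv2
a=cv2.imread('pics/w1.png')[0:258,160:470]
cv2.imwrite('pics/w1c.png',cv2.resize(a,(713,593),interpolation=cv2.INTER_CUBIC))
E
```

```text
(no output)
```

View pics/w1c.png

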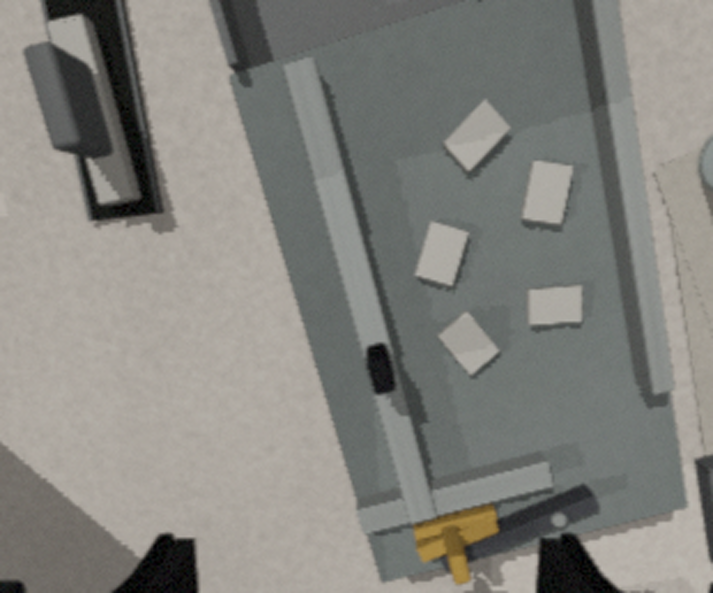

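```bash
cat > fit2.py <<'E'
from h import *
from scipy.optimize import least_squares
np.set_printoptions(precision=4,suppress=True)
W=cap('wrist'); T=cap('top')
w=lambda u,v:(160+u/2.3,v/2.3); t=lambda u,v:(200+u/4.6,145+v/4.6)
def fit(obs,x0):
    def f(p):
        c,q=np.cos(p[2]),np.sin(p[2]); r=[]
        for d,uv,X in obs:
            X=np.array(X,float)/1000
            if len(X)>3: X[0]+=p[3]
            r+=list(proj(d,[p[0]+c*X[0]-q*X[1],p[1]+q*X[0]+c*X[1],X[2]])-uv)
        return r
    o=least_squares(f,x0,loss='soft_l1'); print(o.x,np.degrees(o.x[2])); print(np.round(np.array(f(o.x)).reshape(-1,2),1).tolist()); return o.x
p=fit([(W,w(382,581),(-120,-200,80)),(W,w(686,508),(120,-200,80)),(W,w(232,77),(-120,170,80)),(W,w(312,58),(-65,160,108,0)),(W,w(285,66),(-85,160,108,0)),(W,w(548,462),(20,-125,105,0)),(W,w(552,487),(20,-145,105,0)),(W,w(650,397),(95,-95,115)),(T,t(638,12),(120,-200,80)),(T,t(668,325),(-120,-200,80))],[.5,.1,0.05,0.01])
dk=fit([(T,t(80,487),(75,-28,9)),(T,t(272,490),(-75,-28,9)),(T,t(268,568),(-75,28,9)),(T,t(73,558),(75,28,9)),(W,w(160,212),(-75,-28,9)),(W,w(90,220),(-75,28,9))],[.29,.27,1.5])
sc=fit([(W,w(*a),b) for a,b in [((100,205),(-60,13,28)),((140,200),(-60,-13,28)),((80,13),(60,-13,28)),((48,22),(60,13,28)),((25,48),(30,10,93)),((46,42),(30,-10,93)),((78,152),(-30,-10,93)),((57,150),(-30,10,93))]],[.29,.27,1.5])
np.save('shaker.npy',p);np.save('dock.npy',dk)
c,q=np.cos(p[2]),np.sin(p[2]);R=np.array([[c,-q],[q,c]])
sh=lambda X:1000*(R.T@(X[:2]-p[:2]))
for a in [(477,135),(548,192),(442,254),(469,344),(555,305)]: print('chip',sh(atz(W,w(*a),.09)))
print('handle',sh(atz(W,w(383,375),.155)),'tab',sh(atz(W,w(460,572),.154)))
to=lambda x,y:p[:2]+R@np.array([x,y])/1000
print('start',to(15,-90),'end',to(15,180))
E
python3 fit2.py
```

```text
[0.5804 0.1071 0.0895 0.0006] 5.129618293974254
[[-0.6, 1.7], [1.0, 0.8], [-2.0, -0.7], [0.8, -0.9], [-1.6, 0.0], [-0.2, 0.2], [0.4, 0.6], [1.3, 0.5], [-1.8, -0.8], [-0.1, 0.4]]
[0.3412 0.2754 1.5084] 86.4233526040045
[[-1.2, -0.5], [-0.4, 0.8], [-0.6, 0.1], [-1.0, 0.3], [0.8, 0.4], [-0.2, 0.9]]
[0.339  0.27   1.5919] 91.21143141965993
[[0.6, 0.7], [-1.9, -0.4], [1.2, 0.5], [-0.8, 0.4], [-1.9, -0.1], [2.7, -0.8], [2.7, -2.5], [-1.4, 1.4]]
chip [21.432  94.4557]
chip [58.0406 49.573 ]
chip [-16.5043  30.312 ]
chip [-12.517 -32.343]
chip [ 49.1252 -22.0213]
handle [-72.7519 -24.3204] tab [ -57.8356 -165.3113]
start [0.6034 0.0188] end [0.5793 0.2877]
```

```bash
python3 - <<'E'
from h import *
plan([(.339,.271,.20,89,.8),(.339,.271,.062,89,.8),(.339,.271,.062,89,0),(.339,.271,.28,89,0),(.50,.08,.28,20,0),(.603,.019,.25,5.1,0),(.603,.019,.15,5.1,0)])
E
```

```text
0 [0.5367, -0.641, 0.733, -0.0002, 0.0001, -0.0507, 0.8] rows 8.0
1 [0.0, 0.0, 0.46, 0.0, 0.0, 0.0, 0.8] rows 3.3
2 [0.0, 0.0, 0.0, 0.0, 0.0, 0.0, 0.0] rows 0.0
3 [0.0, 0.0, -0.7267, 0.0, 0.0, 0.0, 0.0] rows 5.2
4 [-0.6272, 0.5477, 0.0, 0.0, 0.0, 0.3833, 0.0] rows 9.6
5 [0.2531, 0.3085, 0.1, 0.0, 0.0, 0.0828, 0.0] rows 3.0
6 [0.0, 0.0, 0.3333, 0.0, 0.0, -0.0, 0.0] rows 2.4
```

Emit:
{"op": "move_arm", "data": {
  "increments": [
    [0.537, -0.641, 0.733, 0, 0, -0.051, 0.8],
    [0.537, -0.641, 0.733, 0, 0, -0.051, 0.8],
    [0.537, -0.641, 0.733, 0, 0, -0.051, 0.8],
    [0.537, -0.641, 0.733, 0, 0, -0.051, 0.8],
    [0.537, -0.641, 0.733, 0, 0, -0.051, 0.8],
    [0.537, -0.641, 0.733, 0, 0, -0.051, 0.8],
    [0.537, -0.641, 0.733, 0, 0, -0.051, 0.8],
    [0.537, -0.641, 0.733, 0, 0, -0.051, 0.8],
    [0.537, -0.641, 0.733, 0, 0, -0.051, 0.8],
    [0.537, -0.641, 0.733, 0, 0, -0.051, 0.8]
  ]
}}

```text
time_s: 5.03
position: [0.3365, 0.272, 0.1989]
tcp_rot: [[0.011, 1.0, -0.004], [1.0, -0.011, -0.002], [-0.002, -0.004, -1.0]]
force: [0.0, -0.2, -0.5]
opening: 0.8
grasp_force: 0.0
```

Emit:
{"op": "move_arm", "data": {
  "increments": [
    [0, 0, 0.1, 0, 0, 0, 0.8],
    [0, 0, 0.2, 0, 0, 0, 0.8],
    [0, 0, 0.3, 0, 0, 0, 0.8],
    [0, 0, 0.38, 0, 0, 0, 0.8],
    [0, 0, 0.43, 0, 0, 0, 0.8],
    [0, 0, 0.46, 0, 0, 0, 0.8],
    [0, 0, 0.46, 0, 0, 0, 0.8]
  ]
}}

```text
time_s: 5.62
position: [0.3397, 0.2713, 0.0614]
tcp_rot: [[0.015, 1.0, -0.0], [1.0, -0.015, -0.0], [-0.0, -0.0, -1.0]]
force: [-0.1, 0.1, 0.8]
opening: 0.802
grasp_force: 0.0
```

Emit:
{"op": "move_arm", "data": {
  "increments": [
    [0, 0, 0, 0, 0, 0, 0],
    [0, 0, 0, 0, 0, 0, 0],
    [0, 0, 0, 0, 0, 0, 0],
    [0, 0, 0, 0, 0, 0, 0],
    [0, 0, 0, 0, 0, 0, 0],
    [0, 0, 0, 0, 0, 0, 0],
    [0, 0, 0, 0, 0, 0, 0],
    [0, 0, 0, 0, 0, 0, 0]
  ]
}}

```text
time_s: 6.28
position: [0.3383, 0.272, 0.0624]
tcp_rot: [[0.013, 1.0, 0.0], [1.0, -0.013, 0.0], [0.0, 0.0, -1.0]]
force: [-0.1, 0.6, -0.7]
opening: 0.282
grasp_force: 0.0
```

Emit:
{"op": "move_arm", "data": {
  "increments": [
    [0, 0, 0, 0, 0, 0, 0],
    [0, 0, 0, 0, 0, 0, 0],
    [0, 0, 0, 0, 0, 0, 0],
    [0, 0, 0, 0, 0, 0, 0],
    [0, 0, 0, 0, 0, 0, 0]
  ]
}}

```text
time_s: 6.7
position: [0.3381, 0.2719, 0.0622]
tcp_rot: [[0.013, 1.0, -0.0], [1.0, -0.013, -0.0], [-0.0, -0.0, -1.0]]
force: [0.3, -0.8, 1.2]
opening: 0.229
grasp_force: 29.9
```

Emit:
{"op": "move_arm", "data": {
  "increments": [
    [0, 0, -0.03, 0, 0, 0, 0],
    [0, 0, -0.08, 0, 0, 0, 0],
    [0, 0, -0.2, 0, 0, 0, 0],
    [0, 0, -0.33, 0, 0, 0, 0],
    [0, 0, -0.46, 0, 0, 0, 0],
    [0, 0, -0.6, 0, 0, 0, 0],
    [0, 0, -0.727, 0, 0, 0, 0],
    [0, 0, -0.727, 0, 0, 0, 0]
  ]
}}

```text
time_s: 7.37
position: [0.3422, 0.2739, 0.2879]
tcp_rot: [[0.013, 1.0, 0.015], [1.0, -0.013, 0.007], [0.007, 0.015, -1.0]]
force: [1.8, 0.6, -1.1]
opening: 0.229
grasp_force: 29.9
```

```bash
python3 - <<'E'
from h import *
s=bot.read_state();print(s['time_s'],s['position'],s['opening'],s['grasp_force'],s['force'])
cap('wrist','w2.png');cap('side','s2.png')
plan([(.50,.08,.28,20,0),(.603,.019,.25,5.1,0),(.603,.019,.139,5.1,0)])
a=cv2.imread('pics/s2.png')[150:400,200:500]
b=cv2.imread('pics/w2.png')
cv2.imwrite('pics/m2.png',np.hstack([cv2.resize(b,(400,250)),cv2.resize(a,(400,333))[:250]]))
E
```

```text
7.3667 [0.34219816 0.27387169 0.28793803] 0.22883161646690622 29.94665681384504 [ 1.78063414  0.58732758 -1.0508616 ]
0 [-0.6334, 0.5459, 0.0085, 0.0008, -0.0014, 0.3847, 0.0] rows 9.7
1 [0.2531, 0.3085, 0.1, 0.0, 0.0, 0.0828, 0.0] rows 3.0
2 [0.0, 0.0, 0.37, 0.0, 0.0, -0.0, 0.0] rows 2.7
```

View pics/m2.png

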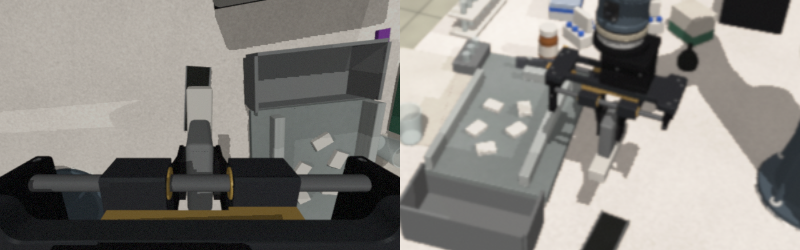

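The scraper is held squarely; the wrist view shows the blade at (200,100) and the pad lies empty below. I'm moving to the right end of the lane.

Emit:
{"op": "move_arm", "data": {
  "increments": [
    [-0.633, 0.546, 0.0085, 0, 0, 0.385, 0],
    [-0.633, 0.546, 0.0085, 0, 0, 0.385, 0],
    [-0.633, 0.546, 0.0085, 0, 0, 0.385, 0],
    [-0.633, 0.546, 0.0085, 0, 0, 0.385, 0],
    [-0.633, 0.546, 0.0085, 0, 0, 0.385, 0],
    [-0.633, 0.546, 0.0085, 0, 0, 0.385, 0],
    [-0.633, 0.546, 0.0085, 0, 0, 0.385, 0],
    [-0.633, 0.546, 0.0085, 0, 0, 0.385, 0],
    [-0.633, 0.546, 0.0085, 0, 0, 0.385, 0],
    [-0.633, 0.546, 0.0085, 0, 0, 0.385, 0]
  ]
}}

```text
time_s: 8.3
position: [0.4978, 0.0794, 0.275]
tcp_rot: [[0.942, 0.335, -0.007], [0.335, -0.942, 0.0], [-0.006, -0.003, -1.0]]
force: [0.5, -0.3, -1.0]
opening: 0.223
grasp_force: 29.9
```

```bash
python3 - <<'E'
from h import *
plan([(.609,.019,.24,5.1,0),(.609,.019,.139,5.1,0)])
E
```

```text
0 [0.2825, 0.3139, 0.1142, -0.0006, 0.002, 0.0803, 0.0] rows 3.1
1 [0.0, 0.0, 0.3367, 0.0, 0.0, -0.0, 0.0] rows 2.4
```

Emit:
{"op": "move_arm", "data": {
  "increments": [
    [0.14, 0.157, 0.06, 0, 0, 0.04, 0],
    [0.2825, 0.314, 0.12, 0, 0, 0.08, 0],
    [0.2825, 0.314, 0.12, 0, 0, 0.08, 0],
    [0.2825, 0.314, 0.12, 0, 0, 0.08, 0],
    [0.2825, 0.314, 0.12, 0, 0, 0.08, 0],
    [0.2825, 0.314, 0.12, 0, 0, 0.08, 0],
    [0.2825, 0.314, 0.12, 0, 0, 0.08, 0]
  ]
}}

```text
time_s: 8.88
position: [0.6091, 0.0211, 0.2406]
tcp_rot: [[0.995, 0.097, -0.004], [0.097, -0.995, 0.001], [-0.004, -0.001, -1.0]]
force: [0.0, 0.9, -2.2]
opening: 0.224
grasp_force: 29.9
```

```bash
python3 - <<'E'
from h import *
plan([(.609,.019,.150,5.1,0),(.609,.019,.139,5.1,0)])
d=cap('wrist','w3.png')
E
```

```text
0 [0.0003, 0.0074, 0.3021, -0.0004, 0.0013, 0.0027, 0.0] rows 2.2
1 [0.0, 0.0, 0.0367, 0.0, 0.0, -0.0, 0.0] rows 0.3
```

View pics/w3.png

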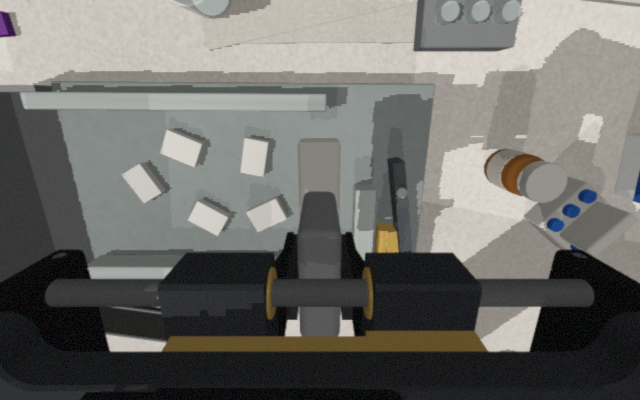

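The blade (300–340, 140) lies clear between the chips and the runner (365,205). I'm descending.

Emit:
{"op": "move_arm", "data": {
  "increments": [
    [0, 0.007, 0.1, 0, 0, 0.0027, 0],
    [0, 0.007, 0.2, 0, 0, 0.0027, 0],
    [0, 0.007, 0.29, 0, 0, 0.0027, 0],
    [0, 0.007, 0.32, 0, 0, 0.0027, 0],
    [0, 0.007, 0.334, 0, 0, 0.0027, 0],
    [0, 0.007, 0.339, 0, 0, 0.0027, 0],
    [0, 0.007, 0.339, 0, 0, 0.0027, 0]
  ]
}}

```text
time_s: 9.52
position: [0.6123, 0.0183, 0.1415]
tcp_rot: [[0.996, 0.089, 0.002], [0.089, -0.996, -0.0], [0.002, 0.001, -1.0]]
force: [-0.1, -0.0, -1.9]
opening: 0.226
grasp_force: 29.9
```

```bash
python3 - <<'E'
from h import *
s=bot.read_state();print(s['force'])
plan([(.609,.019,.1385,5.1,0),(.597,.153,.1385,5.1,0),(.5853,.2883,.1385,5.1,0)])
E
```

```text
[-0.11198855 -0.03801795 -1.91857726]
0 [-0.0109, -0.0033, 0.0099, 0.0002, -0.0008, -0.0001, 0.0] rows 0.1
1 [-0.0001, -0.4485, 0.0, 0.0, 0.0, -0.0, 0.0] rows 3.2
2 [0.0012, -0.4527, 0.0, 0.0, 0.0, -0.0, 0.0] rows 3.3
```

Emit:
{"op": "move_arm", "data": {
  "increments": [
    [-0.008, -0.02, 0.006, 0, 0, 0, 0],
    [-0.008, -0.05, 0.006, 0, 0, 0, 0],
    [-0.008, -0.08, 0.006, 0, 0, 0, 0],
    [-0.008, -0.11, 0.006, 0, 0, 0, 0],
    [-0.008, -0.14, 0.006, 0, 0, 0, 0],
    [-0.008, -0.17, 0.006, 0, 0, 0, 0],
    [-0.008, -0.2, 0.006, 0, 0, 0, 0],
    [-0.008, -0.23, 0.006, 0, 0, 0, 0],
    [-0.008, -0.26, 0.006, 0, 0, 0, 0],
    [-0.008, -0.29, 0.006, 0, 0, 0, 0]
  ]
}}

```text
time_s: 10.35
position: [0.6015, 0.1055, 0.1383]
tcp_rot: [[0.996, 0.088, 0.0], [0.088, -0.996, -0.0], [0.0, 0.0, -1.0]]
force: [0.2, -0.8, -1.9]
opening: 0.225
grasp_force: 29.9
```

```bash
python3 - <<'E'
from h import *
s=bot.read_state();print(s['force'])
p=np.load('shaker.npy');c,q=np.cos(p[2]),np.sin(p[2]);R=np.array([[c,-q],[q,c]]);print(R.T@(s['position'][:2]-p[:2]))
cap('side','s3.png');cap('wrist','w4.png')
a=cv2.imread('pics/s3.png')[150:350,160:400];b=cv2.imread('pics/w4.png')
cv2.imwrite('pics/m3.png',np.hstack([cv2.resize(b,(400,250)),cv2.resize(a,(400,333))[:250]]))
E
```

```text
[ 0.20901151 -0.84333949 -1.88971486]
[ 0.02082362 -0.00346483]
```

View pics/m3.png

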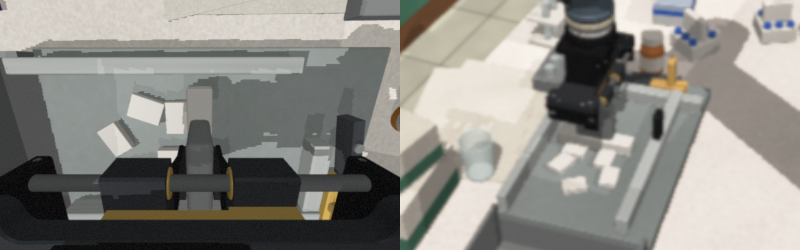

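All five chips are ahead of the blade, so I'm continuing the sweep.

Emit:
{"op": "move_arm", "data": {
  "increments": [
    [0, -0.03, 0, 0, 0, 0, 0],
    [0, -0.06, 0, 0, 0, 0, 0],
    [0, -0.09, 0, 0, 0, 0, 0],
    [0, -0.12, 0, 0, 0, 0, 0],
    [0, -0.15, 0, 0, 0, 0, 0],
    [0, -0.18, 0, 0, 0, 0, 0],
    [0, -0.21, 0, 0, 0, 0, 0],
    [0, -0.24, 0, 0, 0, 0, 0],
    [0, -0.27, 0, 0, 0, 0, 0],
    [0, -0.3, 0, 0, 0, 0, 0]
  ]
}}

```text
time_s: 11.28
position: [0.5935, 0.1951, 0.1383]
tcp_rot: [[0.996, 0.088, -0.0], [0.088, -0.996, -0.0], [-0.0, 0.0, -1.0]]
force: [-0.2, -0.7, -1.8]
opening: 0.226
grasp_force: 29.9
```

Emit:
{"op": "move_arm", "data": {
  "increments": [
    [0, -0.03, 0, 0, 0, 0, 0],
    [0, -0.06, 0, 0, 0, 0, 0],
    [0, -0.09, 0, 0, 0, 0, 0],
    [0, -0.12, 0, 0, 0, 0, 0],
    [0, -0.15, 0, 0, 0, 0, 0],
    [0, -0.18, 0, 0, 0, 0, 0],
    [0, -0.21, 0, 0, 0, 0, 0],
    [0, -0.24, 0, 0, 0, 0, 0],
    [0, -0.27, 0, 0, 0, 0, 0],
    [0, -0.31, 0, 0, 0, 0, 0]
  ]
}}

```text
time_s: 12.12
position: [0.5861, 0.2877, 0.1387]
tcp_rot: [[0.996, 0.087, 0.002], [0.087, -0.996, 0.001], [0.002, -0.001, -1.0]]
force: [0.4, -0.3, -1.7]
opening: 0.228
grasp_force: 29.9
```

```bash
python3 - <<'E'
from h import *
s=bot.read_state();print(s['force'],s['position'])
p=np.load('shaker.npy');c,q=np.cos(p[2]),np.sin(p[2]);R=np.array([[c,-q],[q,c]]);print(R.T@(s['position'][:2]-p[:2]))
cap('side','s4.png');cap('wrist','w5.png')
a=cv2.imread('pics/s4.png')[150:350,160:400];b=cv2.imread('pics/w5.png')
cv2.imwrite('pics/m4.png',np.hstack([cv2.resize(b,(400,250)),cv2.resize(a,(400,333))[:333-83+0]]))
E
```

```text
[ 0.37759369 -0.25316036 -1.69315523] [0.58613071 0.28766684 0.13868997]
[0.02183877 0.17935583]
```

View pics/m4.png

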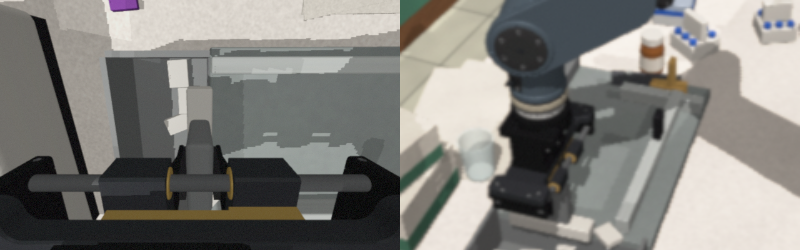

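```bash
python3 - <<'E'
from h import *
plan([(.586,.288,.26,5.1,0),(.40,.16,.30,60,0)])
E
```

```text
0 [0.005, 0.0042, -0.4065, -0.0006, 0.0004, 0.0001, 0.0] rows 2.9
1 [-0.6555, 0.3699, -0.1333, 0.0, 0.0, -0.305, 0.0] rows 7.7
```

Emit:
{"op": "move_arm", "data": {
  "increments": [
    [0, 0, -0.1, 0, 0, 0, 0],
    [0, 0, -0.22, 0, 0, 0, 0],
    [0, 0, -0.34, 0, 0, 0, 0],
    [0, 0, -0.4065, 0, 0, 0, 0],
    [0, 0, -0.4065, 0, 0, 0, 0]
  ]
}}

```text
time_s: 12.63
position: [0.5866, 0.2875, 0.2656]
tcp_rot: [[0.996, 0.088, 0.007], [0.088, -0.996, 0.002], [0.007, -0.002, -1.0]]
force: [-0.0, 0.2, -0.2]
opening: 0.226
grasp_force: 30.0
```

Emit:
{"op": "move_arm", "data": {
  "increments": [
    [-0.655, 0.37, -0.133, 0, 0, -0.305, 0],
    [-0.655, 0.37, -0.133, 0, 0, -0.305, 0],
    [-0.655, 0.37, -0.133, 0, 0, -0.305, 0],
    [-0.655, 0.37, -0.133, 0, 0, -0.305, 0],
    [-0.655, 0.37, -0.133, 0, 0, -0.305, 0],
    [-0.655, 0.37, -0.133, 0, 0, -0.305, 0],
    [-0.655, 0.37, -0.133, 0, 0, -0.305, 0],
    [-0.655, 0.37, -0.133, 0, 0, -0.305, 0],
    [-0.655, 0.37, -0.133, 0, 0, -0.305, 0]
  ]
}}

```text
time_s: 13.38
position: [0.3967, 0.1585, 0.2988]
tcp_rot: [[0.5, 0.866, -0.005], [0.866, -0.5, -0.0], [-0.003, -0.004, -1.0]]
force: [0.5, 0.3, -1.7]
opening: 0.223
grasp_force: 30.0
```

```bash
python3 - <<'E'
from h import *
s=bot.read_state();print(s['force'],s['position'])
a=cap('side','s5.png')['image'][200:350,160:400];b=cap('top','t5.png')['image'][140:240,190:350]
cv2.imwrite('pics/m5.png',np.hstack([cv2.resize(b,(400,250)),cv2.resize(a,(400,250))]))
for c in ['top','side']: print(c,[(np.round(q['location']).tolist(),round(q['conf'],2)) for q in nets.find_in(c,'chip1')])
dk=np.load('dock.npy');print(dk)
E
```

```text
[ 0.51879586  0.3171564  -1.67145733] [0.39672364 0.15847358 0.29876837]
top [([226.0, 208.0], 0.6), ([226.0, 181.0], 0.6), ([202.0, 150.0], 0.56), ([222.0, 168.0], 0.48)]
side [([278.0, 318.0], 0.73), ([239.0, 305.0], 0.62), ([173.0, 322.0], 0.59), ([219.0, 304.0], 0.52), ([260.0, 304.0], 0.42)]
[0.34124543 0.27539008 1.50837205]
```

View pics/m5.png

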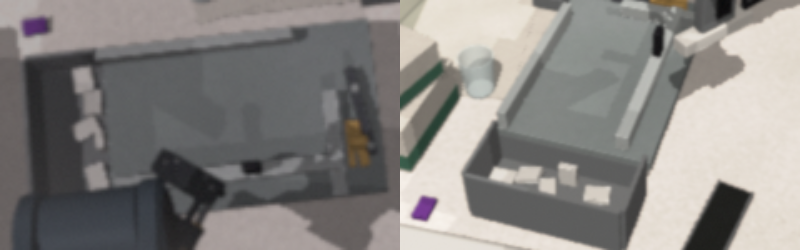

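All five chips lie in the trough and the deck is clear. I'm putting the scraper back on its pad.

```bash
python3 - <<'E'
from h import *
plan([(.341,.2745,.20,86.4,0),(.341,.2745,.0635,86.4,0)])
E
```

```text
0 [0.237, -0.3589, 0.3314, -0.0008, 0.0003, -0.1474, 0.0] rows 3.9
1 [0.0, 0.0, 0.455, 0.0, 0.0, -0.0, 0.0] rows 3.3
```

Emit:
{"op": "move_arm", "data": {
  "increments": [
    [0.237, -0.359, 0.331, 0, 0, -0.147, 0],
    [0.237, -0.359, 0.331, 0, 0, -0.147, 0],
    [0.237, -0.359, 0.331, 0, 0, -0.147, 0],
    [0.237, -0.359, 0.331, 0, 0, -0.147, 0],
    [0.237, -0.359, 0.331, 0, 0, -0.147, 0],
    [0.237, -0.359, 0.331, 0, 0, -0.147, 0],
    [0.237, -0.359, 0.331, 0, 0, -0.147, 0],
    [0.237, -0.359, 0.331, 0, 0, -0.147, 0]
  ]
}}

```text
time_s: 14.25
position: [0.3431, 0.2742, 0.2015]
tcp_rot: [[0.064, 0.998, 0.002], [0.998, -0.064, 0.001], [0.001, 0.002, -1.0]]
force: [0.0, -0.6, -1.4]
opening: 0.227
grasp_force: 30.0
```

```bash
python3 - <<'E'
from h import *
print(bot.read_state()['position'])
plan([(.341,.2745,.065,86.4,0)])
E
```

```text
[0.34309799 0.27423067 0.20150251]
0 [0.0002, -0.0079, 0.455, 0.0006, -0.0002, -0.0005, 0.0] rows 3.3
```

Emit:
{"op": "move_arm", "data": {
  "increments": [
    [0, -0.007, 0.1, 0, 0, 0, 0],
    [0, -0.007, 0.2, 0, 0, 0, 0],
    [0, -0.007, 0.3, 0, 0, 0, 0],
    [0, -0.007, 0.38, 0, 0, 0, 0],
    [0, -0.007, 0.43, 0, 0, 0, 0],
    [0, -0.007, 0.45, 0, 0, 0, 0],
    [0, -0.007, 0.457, 0, 0, 0, 0],
    [0, -0.007, 0.459, 0, 0, 0, 0],
    [0, -0.007, 0.459, 0, 0, 0, 0]
  ]
}}

```text
time_s: 15.0
position: [0.3409, 0.2747, 0.0641]
tcp_rot: [[0.063, 0.998, 0.002], [0.998, -0.063, 0.001], [0.001, 0.002, -1.0]]
force: [-0.4, 0.0, -1.3]
opening: 0.23
grasp_force: 30.0
```

Emit:
{"op": "move_arm", "data": {
  "increments": [
    [0, 0, 0, 0, 0, 0, 0.3],
    [0, 0, 0, 0, 0, 0, 0.5],
    [0, 0, 0, 0, 0, 0, 0.6],
    [0, 0, 0, 0, 0, 0, 0.6],
    [0, 0, 0, 0, 0, 0, 0.6],
    [0, 0, 0, 0, 0, 0, 0.6],
    [0, 0, 0, 0, 0, 0, 0.6]
  ]
}}

```text
time_s: 15.58
position: [0.3397, 0.2746, 0.0632]
tcp_rot: [[0.062, 0.998, 0.0], [0.998, -0.062, 0.0], [0.0, 0.0, -1.0]]
force: [-1.0, 0.1, -0.3]
opening: 0.583
grasp_force: 0.0
```

```bash
python3 - <<'E'
from h import *
s=bot.read_state();print(s['position'],s['opening'],s['force'])
plan([(.341,.2745,.26,86.4,.6),(.46,.05,.36,40,.8),(.50,-.16,.40,20,.8)])
E
```

```text
[0.33970492 0.27461894 0.06321262] 0.582846891195945 [-0.99600709  0.1188668  -0.33114516]
0 [-0.0001, 0.0044, -0.656, 0.0, -0.0, 0.0001, 0.6] rows 4.7
1 [-0.7219, 0.4429, -0.3333, 0.0, 0.0, 0.2578, 0.8] rows 6.5
2 [-0.3478, 0.6219, -0.1333, 0.0, 0.0, 0.1111, 0.8] rows 5.2
```

Emit:
{"op": "move_arm", "data": {
  "increments": [
    [0, 0.004, -0.1, 0, 0, 0, 0.6],
    [0, 0.004, -0.24, 0, 0, 0, 0.6],
    [0, 0.004, -0.38, 0, 0, 0, 0.6],
    [0, 0.004, -0.52, 0, 0, 0, 0.6],
    [0, 0.004, -0.656, 0, 0, 0, 0.6],
    [0, 0.004, -0.656, 0, 0, 0, 0.6]
  ]
}}

```text
time_s: 16.08
position: [0.345, 0.2766, 0.2673]
tcp_rot: [[0.062, 0.998, 0.015], [0.998, -0.062, 0.007], [0.008, 0.015, -1.0]]
force: [0.9, 0.4, 0.3]
opening: 0.597
grasp_force: 0.0
```

Emit:
{"op": "move_arm", "data": {
  "increments": [
    [-0.722, 0.443, -0.333, 0, 0, 0.258, 0.8],
    [-0.722, 0.443, -0.333, 0, 0, 0.258, 0.8],
    [-0.722, 0.443, -0.333, 0, 0, 0.258, 0.8],
    [-0.722, 0.443, -0.333, 0, 0, 0.258, 0.8],
    [-0.722, 0.443, -0.333, 0, 0, 0.258, 0.8],
    [-0.722, 0.443, -0.333, 0, 0, 0.258, 0.8],
    [-0.722, 0.443, -0.333, 0, 0, 0.258, 0.8],
    [-0.722, 0.443, -0.333, 0, 0, 0.258, 0.8]
  ]
}}

```text
time_s: 16.75
position: [0.4634, 0.046, 0.3614]
tcp_rot: [[0.771, 0.637, 0.005], [0.637, -0.771, -0.002], [0.003, 0.005, -1.0]]
force: [0.1, 0.4, 0.6]
opening: 0.8
grasp_force: 0.0
```

```bash
python3 - <<'E'
from h import *
T=cap('top','t6.png');S=cap('side','s6.png')
for n,d in [('top',T),('side',S)]:
    for k in ['carrier1','scraper']:
        print(n,k,[(np.round(q['location']).tolist(),round(q['conf'],2),np.round(atz(d,q['location'],.05),3).tolist()) for q in nets.find_in(n,k)])
a=S['image'][230:380,250:490]; b=S['image'][130:280,280:520]
cv2.imwrite('pics/m6.png',np.hstack([cv2.resize(a,(400,250)),cv2.resize(b,(400,250))]))
E
```

```text
top carrier1 [([406.0, 188.0], 0.85, [0.573, -0.316, 0.05]), ([437.0, 229.0], 0.78, [0.432, -0.415, 0.05])]
top scraper [([224.0, 259.0], 0.54, [0.344, 0.311, 0.05])]
side carrier1 [([333.0, 171.0], 0.83, [0.583, -0.279, 0.05]), ([385.0, 162.0], 0.64, [0.442, -0.398, 0.05])]
side scraper [([350.0, 324.0], 0.85, [0.342, 0.282, 0.05])]
```

View pics/m6.png

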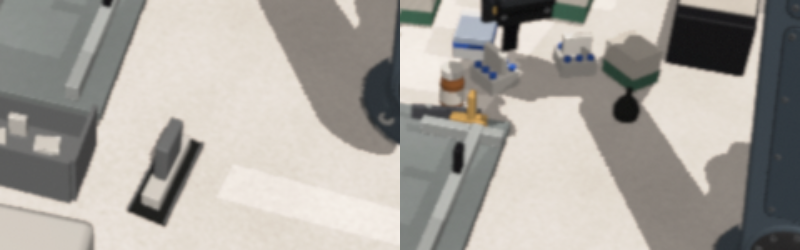

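The scraper stands on its pad and both carriers stand at the right. I'm going above them for a close look.

```bash
python3 - <<'E'
from h import *
plan([(.5,-.16,.42,15,.8),(.47,-.36,.42,0,.8)])
E
```

```text
0 [-0.3487, 0.6269, -0.2042, -0.0005, 0.0006, 0.1395, 0.8] rows 5.4
1 [-0.2691, 0.6181, 0.0, 0.0, 0.0, 0.0833, 0.8] rows 4.8
```

Emit:
{"op": "move_arm", "data": {
  "increments": [
    [-0.349, 0.627, -0.204, 0, 0, 0.139, 0.8],
    [-0.349, 0.627, -0.204, 0, 0, 0.139, 0.8],
    [-0.349, 0.627, -0.204, 0, 0, 0.139, 0.8],
    [-0.349, 0.627, -0.204, 0, 0, 0.139, 0.8],
    [-0.349, 0.627, -0.204, 0, 0, 0.139, 0.8],
    [-0.349, 0.627, -0.204, 0, 0, 0.139, 0.8],
    [-0.349, 0.627, -0.204, 0, 0, 0.139, 0.8]
  ]
}}

```text
time_s: 17.63
position: [0.5017, -0.164, 0.4213]
tcp_rot: [[0.967, 0.256, 0.001], [0.256, -0.967, -0.002], [0.001, 0.002, -1.0]]
force: [0.2, 1.0, -0.7]
opening: 0.8
grasp_force: 0.0
```

Emit:
{"op": "move_arm", "data": {
  "increments": [
    [-0.269, 0.618, 0, 0, 0, 0.083, 0.8],
    [-0.269, 0.618, 0, 0, 0, 0.083, 0.8],
    [-0.269, 0.618, 0, 0, 0, 0.083, 0.8],
    [-0.269, 0.618, 0, 0, 0, 0.083, 0.8],
    [-0.269, 0.618, 0, 0, 0, 0.083, 0.8],
    [-0.269, 0.618, 0, 0, 0, 0.083, 0.8],
    [-0.269, 0.618, 0, 0, 0, 0.083, 0.8],
    [-0.269, 0.618, 0, 0, 0, 0.083, 0.8]
  ]
}}

```text
time_s: 18.3
position: [0.4708, -0.3588, 0.4202]
tcp_rot: [[1.0, 0.002, -0.001], [0.002, -1.0, 0.003], [-0.001, -0.003, -1.0]]
force: [-0.1, -0.5, -0.8]
opening: 0.803
grasp_force: 0.0
```

```bash
python3 - <<'E'
from h import *
W=cap('wrist','w7.png');print(bot.read_state()['position'])
print([(np.round(q['location']).tolist(),round(q['conf'],2),np.round(atz(W,q['location'],.05),3).tolist()) for q in nets.find_in('wrist','carrier1')])
# blue caps
h=cv2.cvtColor(W['image'],cv2.COLOR_BGR2HSV);m=cv2.inRange(h,(105,150,60),(130,255,255))
k,l,st,ce=cv2.connectedComponentsWithStats(m)
for i in range(1,k):
    if st[i,4]>15: print(np.round(ce[i],1),st[i,4],np.round(atz(W,ce[i],.043),4))
E
```

```text
[ 0.47093715 -0.35858424  0.42060254]
[([356.0, 163.0], 0.72, [0.45, -0.421, 0.05]), ([291.0, 81.0], 0.7, [0.582, -0.312, 0.05]), ([91.0, 127.0], 0.38, [0.51, 0.023, 0.05])]
[286.2  61. ] 64 [ 0.6123 -0.3051  0.043 ]
[278.6  74.5] 62 [ 0.5924 -0.2923  0.043 ]
[311.4  78.5] 63 [ 0.5863 -0.3451  0.043 ]
[271.2  87.7] 60 [ 0.5722 -0.2794  0.043 ]
[303.5  91.5] 57 [ 0.5664 -0.3321  0.043 ]
[295.9 104.4] 53 [ 0.5463 -0.3192  0.043 ]
[361.5 146.5] 52 [ 0.4769 -0.4309  0.043 ]
[367.9 158.3] 48 [ 0.4563 -0.4429  0.043 ]
[337.3 160.1] 51 [ 0.453  -0.3896  0.043 ]
[374.2 170. ] 48 [ 0.4355 -0.4552  0.043 ]
[343.9 171.6] 50 [ 0.4324 -0.4017  0.043 ]
[350.1 182.9] 48 [ 0.4118 -0.4133  0.043 ]
```

View pics/w7.png

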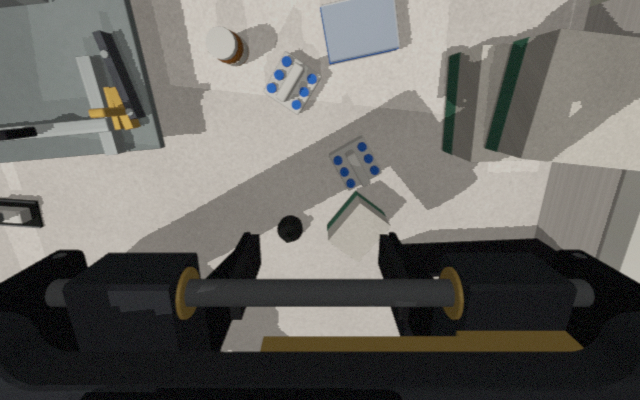

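The picture shows carrier A around (291,83) and carrier B around (356,164); no other look-alike carriers are visible. The cap centroids give A at (0.579,-0.312), yaw -32.7°, and B at (0.444,-0.422), yaw 30.4°.

```bash
python3 - <<'E'
from h import *
plan([(.5793,-.3122,.18,-32.7,.5),(.5793,-.3122,.059,-32.7,.5),(.5793,-.3122,.059,-32.7,0),(.5793,-.3122,.27,-32.7,0),(.62,-.08,.27,-10,0),(.6212,.1559,.25,5.1,0)])
E
```

```text
0 [0.3616, -0.1526, 0.8032, -0.0004, 0.0002, 0.1827, 0.5] rows 6.4
1 [0.0, 0.0, 0.4033, 0.0, 0.0, -0.0, 0.5] rows 2.9
2 [0.0, 0.0, 0.0, 0.0, 0.0, -0.0, 0.0] rows 0.0
3 [0.0, 0.0, -0.7033, 0.0, 0.0, -0.0, 0.0] rows 5.1
4 [-0.304, -0.7246, 0.0, 0.0, 0.0, -0.1261, 0.0] rows 5.7
5 [-0.1326, -0.7751, 0.0667, 0.0, 0.0, -0.0839, 0.0] rows 5.7
```

Emit:
{"op": "move_arm", "data": {
  "increments": [
    [0.362, -0.153, 0.803, 0, 0, 0.183, 0.5],
    [0.362, -0.153, 0.803, 0, 0, 0.183, 0.5],
    [0.362, -0.153, 0.803, 0, 0, 0.183, 0.5],
    [0.362, -0.153, 0.803, 0, 0, 0.183, 0.5],
    [0.362, -0.153, 0.803, 0, 0, 0.183, 0.5],
    [0.362, -0.153, 0.803, 0, 0, 0.183, 0.5],
    [0.362, -0.153, 0.803, 0, 0, 0.183, 0.5],
    [0.362, -0.153, 0.803, 0, 0, 0.183, 0.5],
    [0.362, -0.153, 0.803, 0, 0, 0.183, 0.5],
    [0.362, -0.153, 0.803, 0, 0, 0.183, 0.5]
  ]
}}

```text
time_s: 19.23
position: [0.58, -0.3153, 0.1822]
tcp_rot: [[0.84, -0.542, 0.002], [-0.542, -0.84, -0.002], [0.003, 0.001, -1.0]]
force: [0.0, -0.8, -0.6]
opening: 0.5
grasp_force: 0.0
```

```bash
python3 - <<'E'
from h import *
plan([(.5793,-.3122,.059,-32.7,.5)])
W=cap('wrist')
h=cv2.cvtColor(W['image'],cv2.COLOR_BGR2HSV);m=cv2.inRange(h,(105,150,60),(130,255,255))
k,l,st,ce=cv2.connectedComponentsWithStats(m)
for i in range(1,k):
    if st[i,4]>15: print(np.round(ce[i],1),st[i,4],np.round(atz(W,ce[i],.043),4))
E
```

```text
0 [-0.0086, -0.0076, 0.4106, 0.0002, -0.001, -0.0008, 0.5] rows 3.0
[291.8 166.6] 191 [ 0.6135 -0.3051  0.043 ]
[340.8 166.8] 193 [ 0.5877 -0.3447  0.043 ]
[292.6 190.2] 179 [ 0.5935 -0.2923  0.043 ]
[340.1 190.2] 187 [ 0.5679 -0.3318  0.043 ]
[469.  210.3] 207 [ 0.479  -0.4303  0.043 ]
[293.1 212.6] 176 [ 0.5737 -0.2793  0.043 ]
[339.8 212.8] 175 [ 0.5478 -0.319   0.043 ]
[487.9 220. ] 206 [ 0.4587 -0.4421  0.043 ]
[506.7 229.8] 209 [ 0.4379 -0.454   0.043 ]
[442.4 246.9] 161 [ 0.4564 -0.3896  0.043 ]
[459.9 251.1] 21 [ 0.4418 -0.4029  0.043 ]
```

Both positions are confirmed and unchanged. I'm descending and grasping A.

Emit:
{"op": "move_arm", "data": {
  "increments": [
    [-0.005, -0.006, 0.1, 0, 0, 0, 0.5],
    [-0.005, -0.006, 0.2, 0, 0, 0, 0.5],
    [-0.005, -0.006, 0.3, 0, 0, 0, 0.5],
    [-0.005, -0.006, 0.37, 0, 0, 0, 0.5],
    [-0.005, -0.006, 0.41, 0, 0, 0, 0.5],
    [-0.005, -0.006, 0.41, 0, 0, 0, 0.5],
    [-0.005, -0.006, 0.41, 0, 0, 0, 0.5]
  ]
}}

```text
time_s: 19.87
position: [0.5794, -0.314, 0.0586]
tcp_rot: [[0.839, -0.544, 0.002], [-0.544, -0.839, -0.001], [0.002, 0.0, -1.0]]
force: [0.4, -1.1, 0.4]
opening: 0.497
grasp_force: 0.0
```

Emit:
{"op": "move_arm", "data": {
  "increments": [
    [0, 0, 0, 0, 0, 0, 0],
    [0, 0, 0, 0, 0, 0, 0],
    [0, 0, 0, 0, 0, 0, 0],
    [0, 0, 0, 0, 0, 0, 0],
    [0, 0, 0, 0, 0, 0, 0],
    [0, 0, 0, 0, 0, 0, 0],
    [0, 0, 0, 0, 0, 0, 0],
    [0, 0, 0, 0, 0, 0, 0],
    [0, 0, 0, 0, 0, 0, 0]
  ]
}}

```text
time_s: 20.62
position: [0.5792, -0.313, 0.0577]
tcp_rot: [[0.839, -0.543, 0.001], [-0.543, -0.839, -0.0], [0.001, -0.0, -1.0]]
force: [0.7, 1.5, 3.9]
opening: 0.186
grasp_force: 30.0
```

Emit:
{"op": "move_arm", "data": {
  "increments": [
    [0, 0, -0.03, 0, 0, 0, 0],
    [0, 0, -0.08, 0, 0, 0, 0],
    [0, 0, -0.2, 0, 0, 0, 0],
    [0, 0, -0.33, 0, 0, 0, 0],
    [0, 0, -0.46, 0, 0, 0, 0],
    [0, 0, -0.6, 0, 0, 0, 0],
    [0, 0, -0.703, 0, 0, 0, 0],
    [0, 0, -0.703, 0, 0, 0, 0]
  ]
}}

```text
time_s: 21.28
position: [0.582, -0.3158, 0.2767]
tcp_rot: [[0.839, -0.543, 0.012], [-0.543, -0.839, -0.01], [0.016, 0.002, -1.0]]
force: [0.9, -0.6, -0.8]
opening: 0.178
grasp_force: 30.0
```

```bash
python3 - <<'E'
from h import *
plan([(.62,-.08,.27,-10,0),(.6212,.1559,.25,5.1,0)])
E
```

```text
0 [-0.321, -0.7286, 0.0161, 0.0016, -0.0048, -0.1273, 0.0] rows 5.7
1 [-0.1326, -0.7751, 0.0667, 0.0, 0.0, -0.0839, 0.0] rows 5.7
```

Emit:
{"op": "move_arm", "data": {
  "increments": [
    [-0.31, -0.727, 0, 0, 0, -0.127, 0],
    [-0.31, -0.727, 0, 0, 0, -0.127, 0],
    [-0.31, -0.727, 0, 0, 0, -0.127, 0],
    [-0.31, -0.727, 0, 0, 0, -0.127, 0],
    [-0.31, -0.727, 0, 0, 0, -0.127, 0],
    [-0.31, -0.727, 0, 0, 0, -0.127, 0],
    [-0.31, -0.727, 0, 0, 0, -0.127, 0],
    [-0.31, -0.727, 0, 0, 0, -0.127, 0]
  ]
}}

```text
time_s: 21.95
position: [0.6185, -0.0775, 0.2669]
tcp_rot: [[0.985, -0.171, -0.003], [-0.171, -0.985, 0.0], [-0.003, 0.0, -1.0]]
force: [-0.6, 0.0, -0.7]
opening: 0.179
grasp_force: 30.0
```

Emit:
{"op": "move_arm", "data": {
  "increments": [
    [-0.133, -0.775, 0.05, 0, 0, -0.084, 0],
    [-0.133, -0.775, 0.05, 0, 0, -0.084, 0],
    [-0.133, -0.775, 0.05, 0, 0, -0.084, 0],
    [-0.133, -0.775, 0.05, 0, 0, -0.084, 0],
    [-0.133, -0.775, 0.05, 0, 0, -0.084, 0],
    [-0.133, -0.775, 0.05, 0, 0, -0.084, 0],
    [-0.133, -0.775, 0.05, 0, 0, -0.084, 0],
    [-0.133, -0.775, 0.05, 0, 0, -0.084, 0],
    [-0.133, -0.775, 0.05, 0, 0, -0.084, 0]
  ]
}}

```text
time_s: 22.7
position: [0.6207, 0.1547, 0.2524]
tcp_rot: [[0.996, 0.087, -0.001], [0.087, -0.996, -0.001], [-0.001, 0.001, -1.0]]
force: [-0.1, -0.2, -1.4]
opening: 0.184
grasp_force: 30.0
```

```bash
python3 - <<'E'
from h import *
W=cap('wrist','w8.png')
plan([(.6212,.1559,.140,5.1,0),(.6212,.1559,.140,5.1,.4),(.6212,.1559,.28,5.1,.4)])
E
```

```text
0 [0.0019, -0.0057, 0.3755, 0.0003, 0.0002, -0.0009, 0.0] rows 2.7
1 [0.0, 0.0, 0.0, 0.0, 0.0, -0.0, 0.4] rows 0.0
2 [0.0, 0.0, -0.4667, 0.0, 0.0, -0.0, 0.4] rows 3.4
```

View pics/w8.png

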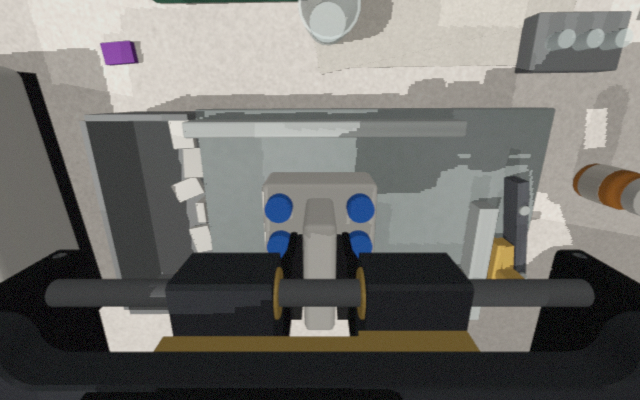

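Carrier A is held level and square over the lane, with its block at (265–375, 175). I'm lowering it.

Emit:
{"op": "move_arm", "data": {
  "increments": [
    [0.002, -0.003, 0.1, 0, 0, 0, 0],
    [0.002, -0.003, 0.2, 0, 0, 0, 0],
    [0.002, -0.003, 0.29, 0, 0, 0, 0],
    [0.002, -0.003, 0.34, 0, 0, 0, 0],
    [0.002, -0.003, 0.365, 0, 0, 0, 0],
    [0.002, -0.003, 0.375, 0, 0, 0, 0],
    [0.002, -0.003, 0.377, 0, 0, 0, 0],
    [0.002, -0.003, 0.377, 0, 0, 0, 0]
  ]
}}

```text
time_s: 23.42
position: [0.6223, 0.1567, 0.1411]
tcp_rot: [[0.996, 0.087, 0.002], [0.087, -0.996, 0.0], [0.002, 0.0, -1.0]]
force: [-0.8, -0.6, -1.4]
opening: 0.182
grasp_force: 30.0
```

Emit:
{"op": "move_arm", "data": {
  "increments": [
    [0, 0, 0, 0, 0, 0, 0.25],
    [0, 0, 0, 0, 0, 0, 0.35],
    [0, 0, 0, 0, 0, 0, 0.45],
    [0, 0, 0, 0, 0, 0, 0.45],
    [0, 0, 0, 0, 0, 0, 0.45]
  ]
}}

```text
time_s: 23.83
position: [0.6214, 0.1575, 0.1406]
tcp_rot: [[0.996, 0.088, 0.001], [0.088, -0.996, 0.0], [0.001, -0.0, -1.0]]
force: [-0.5, -1.1, -0.1]
opening: 0.422
grasp_force: 0.0
```

Emit:
{"op": "move_arm", "data": {
  "increments": [
    [0, 0, -0.03, 0, 0, 0, 0.45],
    [0, 0, -0.1, 0, 0, 0, 0.45],
    [0, 0, -0.24, 0, 0, 0, 0.45],
    [0, 0, -0.38, 0, 0, 0, 0.45],
    [0, 0, -0.52, 0, 0, 0, 0.45],
    [0, 0, -0.52, 0, 0, 0, 0.45]
  ]
}}

```text
time_s: 24.33
position: [0.6261, 0.1581, 0.3069]
tcp_rot: [[0.996, 0.089, 0.02], [0.089, -0.996, 0.002], [0.02, 0.0, -1.0]]
force: [1.6, -0.0, 1.1]
opening: 0.448
grasp_force: 0.0
```

```bash
python3 - <<'E'
from h import *
plan([(.60,-.11,.32,20,.5),(.50,-.34,.28,30.4,.5),(.4455,-.4223,.18,30.4,.5)])
E
```

```text
0 [-0.1651, 0.8823, -0.0466, 0.0009, -0.0062, -0.0829, 0.5] rows 6.5
1 [-0.5754, 0.6064, 0.1333, 0.0, 0.0, -0.0578, 0.5] rows 6.1
2 [-0.2955, 0.1447, 0.3333, 0.0, 0.0, -0.0, 0.5] rows 3.4
```

Emit:
{"op": "move_arm", "data": {
  "increments": [
    [-0.16, 0.882, -0.06, 0, 0, -0.083, 0.5],
    [-0.16, 0.882, -0.06, 0, 0, -0.083, 0.5],
    [-0.16, 0.882, -0.06, 0, 0, -0.083, 0.5],
    [-0.16, 0.882, -0.06, 0, 0, -0.083, 0.5],
    [-0.16, 0.882, -0.06, 0, 0, -0.083, 0.5],
    [-0.16, 0.882, -0.06, 0, 0, -0.083, 0.5],
    [-0.16, 0.882, -0.06, 0, 0, -0.083, 0.5],
    [-0.16, 0.882, -0.06, 0, 0, -0.083, 0.5],
    [-0.16, 0.882, -0.06, 0, 0, -0.083, 0.5]
  ]
}}

```text
time_s: 25.08
position: [0.5965, -0.1118, 0.3144]
tcp_rot: [[0.941, 0.339, 0.001], [0.339, -0.941, 0.0], [0.001, 0.0, -1.0]]
force: [0.4, 0.4, 0.2]
opening: 0.499
grasp_force: 0.0
```

Emit:
{"op": "move_arm", "data": {
  "increments": [
    [-0.575, 0.606, 0.133, 0, 0, -0.058, 0.5],
    [-0.575, 0.606, 0.133, 0, 0, -0.058, 0.5],
    [-0.575, 0.606, 0.133, 0, 0, -0.058, 0.5],
    [-0.575, 0.606, 0.133, 0, 0, -0.058, 0.5],
    [-0.575, 0.606, 0.133, 0, 0, -0.058, 0.5],
    [-0.575, 0.606, 0.133, 0, 0, -0.058, 0.5],
    [-0.575, 0.606, 0.133, 0, 0, -0.058, 0.5],
    [-0.575, 0.606, 0.133, 0, 0, -0.058, 0.5]
  ]
}}

```text
time_s: 25.75
position: [0.4961, -0.3412, 0.2734]
tcp_rot: [[0.864, 0.504, -0.001], [0.504, -0.864, 0.001], [-0.0, -0.001, -1.0]]
force: [0.8, 0.5, 0.7]
opening: 0.502
grasp_force: 0.0
```

Emit:
{"op": "move_arm", "data": {
  "increments": [
    [-0.295, 0.145, 0.25, 0, 0, 0, 0.5],
    [-0.295, 0.145, 0.25, 0, 0, 0, 0.5],
    [-0.295, 0.145, 0.25, 0, 0, 0, 0.5],
    [-0.295, 0.145, 0.25, 0, 0, 0, 0.5],
    [-0.295, 0.145, 0.25, 0, 0, 0, 0.5],
    [-0.295, 0.145, 0.25, 0, 0, 0, 0.5]
  ]
}}

```text
time_s: 26.25
position: [0.4441, -0.4207, 0.1996]
tcp_rot: [[0.861, 0.508, 0.001], [0.508, -0.861, 0.001], [0.001, -0.0, -1.0]]
force: [-0.1, 0.2, 0.2]
opening: 0.502
grasp_force: 0.0
```

```bash
python3 - <<'E'
from h import *
W=cap('wrist','w9.png')
h=cv2.cvtColor(W['image'],cv2.COLOR_BGR2HSV);m=cv2.inRange(h,(105,150,60),(130,255,255))
k,l,st,ce=cv2.connectedComponentsWithStats(m);X=[]
for i in range(1,k):
    if st[i,4]>15: X.append(atz(W,ce[i],.043)[:2]);print(np.round(ce[i],1),st[i,4],np.round(X[-1],4))
print(np.mean(X,0));c=np.mean(X,0)
plan([(c[0],c[1],.059,30.4,.5)]);plan([(.4455,-.4223,.059,30.4,.5)])
T=cap('top')
h=cv2.cvtColor(T['image'],cv2.COLOR_BGR2HSV);m=cv2.inRange(h,(105,150,60),(130,255,255))
k,l,st,ce=cv2.connectedComponentsWithStats(m)
for i in range(1,k):
    if st[i,4]>2: print('T',np.round(ce[i],1),st[i,4])
E
```

```text
[421.7  25.9] 473 [ 0.6178 -0.4253]
[297.4 161.8] 170 [ 0.4534 -0.3896]
[343.9 162.2] 170 [ 0.4772 -0.4306]
[297.6 184.1] 165 [ 0.4329 -0.4013]
[343.2 184.6] 160 [ 0.4566 -0.4426]
[298.  205.4] 155 [ 0.4125 -0.4132]
[342.4 205.9] 158 [ 0.4362 -0.4543]
[ 0.46951053 -0.42241553]
0 [0.069, 0.0463, 0.4708, 0.0004, -0.0004, 0.001, 0.5] rows 3.4
0 [0.0003, 0.0052, 0.4707, 0.0004, -0.0004, 0.001, 0.5] rows 3.4
T [272.6 165.2] 5
T [258.3 166.9] 9
T [113.2 182.1] 402
T [259.  173.7] 7
T [273.5 172.5] 4
T [274.  179.5] 6
T [259.5 181. ] 8
T [137.2 215.6] 5
T [440.7 215.3] 3
T [125.  217.5] 6
T [131.  216.5] 6
T [112.5 219.5] 4
T [118.8 218.6] 5
T [137.8 221.6] 5
T [125.5 223.5] 4
T [131.5 222.5] 4
T [429.  222.8] 4
T [119.5 224.5] 4
T [138.5 227.5] 4
T [132.5 228.5] 4
T [139.2 233.6] 5
T [133.  234.8] 4
```

B has not moved; its centre is still (0.445,-0.422). I'm grasping it.

Emit:
{"op": "move_arm", "data": {
  "increments": [
    [0, 0.004, 0.1, 0, 0, 0, 0.5],
    [0, 0.004, 0.2, 0, 0, 0, 0.5],
    [0, 0.004, 0.3, 0, 0, 0, 0.5],
    [0, 0.004, 0.39, 0, 0, 0, 0.5],
    [0, 0.004, 0.45, 0, 0, 0, 0.5],
    [0, 0.004, 0.47, 0, 0, 0, 0.5],
    [0, 0.004, 0.47, 0, 0, 0, 0.5],
    [0, 0.004, 0.47, 0, 0, 0, 0.5]
  ]
}}

```text
time_s: 27.02
position: [0.4444, -0.4236, 0.0593]
tcp_rot: [[0.862, 0.508, 0.001], [0.508, -0.862, -0.002], [0.0, 0.002, -1.0]]
force: [1.0, -0.6, 0.5]
opening: 0.498
grasp_force: 0.0
```

Emit:
{"op": "move_arm", "data": {
  "increments": [
    [0, 0, 0, 0, 0, 0, 0],
    [0, 0, 0, 0, 0, 0, 0],
    [0, 0, 0, 0, 0, 0, 0],
    [0, 0, 0, 0, 0, 0, 0],
    [0, 0, 0, 0, 0, 0, 0],
    [0, 0, 0, 0, 0, 0, 0],
    [0, 0, 0, 0, 0, 0, 0],
    [0, 0, 0, 0, 0, 0, 0],
    [0, 0, 0, 0, 0, 0, 0]
  ]
}}

```text
time_s: 27.77
position: [0.4429, -0.4235, 0.0584]
tcp_rot: [[0.862, 0.507, -0.0], [0.507, -0.862, 0.0], [-0.0, -0.0, -1.0]]
force: [-1.7, 1.4, 5.6]
opening: 0.182
grasp_force: 30.0
```

Emit:
{"op": "move_arm", "data": {
  "increments": [
    [0, 0, -0.03, 0, 0, 0, 0],
    [0, 0, -0.08, 0, 0, 0, 0],
    [0, 0, -0.2, 0, 0, 0, 0],
    [0, 0, -0.33, 0, 0, 0, 0],
    [0, 0, -0.46, 0, 0, 0, 0],
    [0, 0, -0.6, 0, 0, 0, 0],
    [0, 0, -0.703, 0, 0, 0, 0],
    [0, 0, -0.703, 0, 0, 0, 0]
  ]
}}

```text
time_s: 28.43
position: [0.4459, -0.4271, 0.2773]
tcp_rot: [[0.862, 0.507, 0.01], [0.507, -0.862, -0.013], [0.002, 0.016, -1.0]]
force: [1.5, -0.6, 0.1]
opening: 0.185
grasp_force: 30.0
```

```bash
python3 - <<'E'
from h import *
plan([(.53,-.19,.28,20,0),(.61,-.02,.27,8,0),(.6292,.0663,.25,5.1,0)])
E
```

```text
0 [0.6424, -0.539, -0.0167, 0.0051, -0.001, 0.0581, 0.0] rows 6.0
1 [0.4444, -0.4413, 0.0333, 0.0, 0.0, 0.0667, 0.0] rows 4.5
2 [0.1034, -0.276, 0.0667, 0.0, 0.0, 0.0161, 0.0] rows 2.2
```

Emit:
{"op": "move_arm", "data": {
  "increments": [
    [0.642, -0.539, -0.02, 0, 0, 0.058, 0],
    [0.642, -0.539, -0.02, 0, 0, 0.058, 0],
    [0.642, -0.539, -0.02, 0, 0, 0.058, 0],
    [0.642, -0.539, -0.02, 0, 0, 0.058, 0],
    [0.642, -0.539, -0.02, 0, 0, 0.058, 0],
    [0.642, -0.539, -0.02, 0, 0, 0.058, 0],
    [0.642, -0.539, -0.02, 0, 0, 0.058, 0],
    [0.642, -0.539, -0.02, 0, 0, 0.058, 0]
  ]
}}

```text
time_s: 29.1
position: [0.5273, -0.1838, 0.2742]
tcp_rot: [[0.938, 0.347, -0.001], [0.347, -0.938, 0.001], [-0.001, -0.001, -1.0]]
force: [-0.4, -0.8, -1.5]
opening: 0.185
grasp_force: 30.0
```

Emit:
{"op": "move_arm", "data": {
  "increments": [
    [0.603, -0.69, 0.067, 0, 0, 0.083, 0],
    [0.603, -0.69, 0.067, 0, 0, 0.083, 0],
    [0.603, -0.69, 0.067, 0, 0, 0.083, 0],
    [0.603, -0.69, 0.067, 0, 0, 0.083, 0],
    [0.603, -0.69, 0.067, 0, 0, 0.083, 0],
    [0.603, -0.69, 0.067, 0, 0, 0.083, 0],
    [0.603, -0.69, 0.067, 0, 0, 0.083, 0],
    [0.603, -0.69, 0.067, 0, 0, 0.083, 0],
    [0.603, -0.69, 0.067, 0, 0, 0.083, 0]
  ]
}}

```text
time_s: 29.85
position: [0.6266, 0.0699, 0.2536]
tcp_rot: [[0.996, 0.09, -0.002], [0.09, -0.996, -0.001], [-0.002, 0.001, -1.0]]
force: [-0.7, -1.2, -1.8]
opening: 0.177
grasp_force: 30.0
```

```bash
python3 - <<'E'
from h import *
W=cap('wrist','w10.png')
plan([(.6292,.0663,.140,5.1,0)])
s=np.load('shaker.npy');c,q=np.cos(s[2]),np.sin(s[2]);R=np.array([[c,-q],[q,c]])
h=cv2.cvtColor(W['image'],cv2.COLOR_BGR2HSV);m=cv2.inRange(h,(105,150,60),(130,255,255))
k,l,st,ce=cv2.connectedComponentsWithStats(m)
for i in range(1,k):
    if st[i,4]>15: print(np.round(ce[i],1),st[i,4],np.round(R.T@(atz(W,ce[i],.123)[:2]-s[:2]),4))
E
```

```text
0 [0.0098, 0.0085, 0.3794, 0.0003, 0.0006, -0.0002, 0.0] rows 2.7
[194.9 193.4] 203 [0.0404 0.0787]
[244.2 194.4] 204 [0.0394 0.0313]
[278.4 204.6] 602 [ 0.0289 -0.0012]
[359.9 204.7] 595 [ 0.0288 -0.0808]
[193.8 217.6] 88 [0.0155 0.083 ]
[245.6 217.3] 200 [0.0157 0.0317]
[278.6 240.8] 481 [-0.0099  0.0001]
[359.5 240.7] 476 [-0.0099 -0.0821]
[247.1 238.8] 191 [-0.0077  0.032 ]
[196.3 239.4] 89 [-0.0083  0.0834]
```

View pics/w10.png

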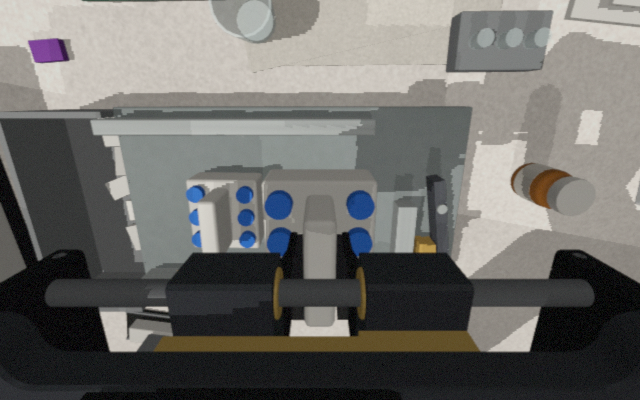

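Carrier A was knocked to about shaker (16,56) mm, caps at (194–247, 193–240), but it is still upright and square in the lane. I'll set B down, and the bar can bring A forward slowly with a pause.

Emit:
{"op": "move_arm", "data": {
  "increments": [
    [0.006, 0.006, 0.1, 0, 0, 0, 0],
    [0.006, 0.006, 0.2, 0, 0, 0, 0],
    [0.006, 0.006, 0.29, 0, 0, 0, 0],
    [0.006, 0.006, 0.34, 0, 0, 0, 0],
    [0.006, 0.006, 0.365, 0, 0, 0, 0],
    [0.006, 0.006, 0.377, 0, 0, 0, 0],
    [0.006, 0.006, 0.381, 0, 0, 0, 0],
    [0.006, 0.006, 0.381, 0, 0, 0, 0]
  ]
}}

```text
time_s: 30.57
position: [0.6292, 0.0671, 0.1415]
tcp_rot: [[0.996, 0.087, 0.002], [0.087, -0.996, -0.0], [0.002, 0.0, -1.0]]
force: [0.6, -0.3, -1.7]
opening: 0.182
grasp_force: 30.0
```

Emit:
{"op": "move_arm", "data": {
  "increments": [
    [0, 0, 0, 0, 0, 0, 0.25],
    [0, 0, 0, 0, 0, 0, 0.35],
    [0, 0, 0, 0, 0, 0, 0.45],
    [0, 0, 0, 0, 0, 0, 0.45],
    [0, 0, 0, 0, 0, 0, 0.45]
  ]
}}

```text
time_s: 30.98
position: [0.6287, 0.0683, 0.1412]
tcp_rot: [[0.996, 0.088, 0.001], [0.088, -0.996, -0.0], [0.001, 0.0, -1.0]]
force: [-0.1, 0.1, -0.1]
opening: 0.425
grasp_force: 0.0
```

Emit:
{"op": "move_arm", "data": {
  "increments": [
    [0, 0, -0.03, 0, 0, 0, 0.45],
    [0, 0, -0.1, 0, 0, 0, 0.45],
    [0, 0, -0.24, 0, 0, 0, 0.45],
    [0, 0, -0.38, 0, 0, 0, 0.45],
    [0, 0, -0.52, 0, 0, 0, 0.45],
    [0, 0, -0.66, 0, 0, 0, 0.45],
    [0, 0, -0.66, 0, 0, 0, 0.45]
  ]
}}

```text
time_s: 31.57
position: [0.6329, 0.0681, 0.3498]
tcp_rot: [[0.996, 0.089, 0.02], [0.089, -0.996, -0.001], [0.02, 0.003, -1.0]]
force: [1.3, 0.2, 1.4]
opening: 0.45
grasp_force: 0.0
```

```bash
python3 - <<'E'
from h import *
plan([(.44,.07,.36,5.1,0)])
E
```

```text
0 [-0.639, -0.063, -0.0468, 0.001, -0.0063, -0.0001, 0.0] rows 4.6
```

Emit:
{"op": "move_arm", "data": {
  "increments": [
    [-0.62, -0.063, -0.02, 0, 0, 0, 0],
    [-0.62, -0.063, -0.02, 0, 0, 0, 0],
    [-0.62, -0.063, -0.02, 0, 0, 0, 0],
    [-0.62, -0.063, -0.02, 0, 0, 0, 0],
    [-0.62, -0.063, -0.02, 0, 0, 0, 0],
    [-0.62, -0.063, -0.02, 0, 0, 0, 0],
    [-0.62, -0.063, -0.02, 0, 0, 0, 0]
  ]
}}

```text
time_s: 32.15
position: [0.441, 0.0707, 0.3456]
tcp_rot: [[0.996, 0.088, 0.003], [0.088, -0.996, -0.0], [0.003, 0.0, -1.0]]
force: [0.4, -0.0, 0.6]
opening: 0.038
grasp_force: 0.0
```

```bash
cat > look.py <<'E'
from h import *
import sys
W=cap('wrist',sys.argv[1])
s=np.load('shaker.npy');c,q=np.cos(s[2]),np.sin(s[2]);R=np.array([[c,-q],[q,c]])
h=cv2.cvtColor(W['image'],cv2.COLOR_BGR2HSV);m=cv2.inRange(h,(105,150,60),(130,255,255))
k,l,st,ce=cv2.connectedComponentsWithStats(m)
for i in range(1,k):
    if 15<st[i,4]<500: print(np.round(ce[i],1),st[i,4],np.round(1000*(R.T@(atz(W,ce[i],.123)[:2]-s[:2])),1))
S=bot.read_state();print('tcp sh',1000*(R.T@(S['position'][:2]-s[:2])),S['position'][2],'F sh',R.T@S['force'][:2],S['opening'])
E
python3 look.py w11.png; python3 - <<'E'
from h import *
plan([(.4731,.0724,.2,5.1,0),(.4731,.0724,.128,5.1,0)])
E
```

```text
[222.1   6.5] 161 [37.6 79.9]
[267.4   7.3] 185 [36.9 31.4]
[315.4   2.6] 75 [ 41.2 -20.2]
[359.5   2.8] 80 [ 41.  -67.2]
[359.2  23.1] 177 [ 21.7 -67.6]
[315.4  23.1] 167 [ 21.8 -20. ]
[223.8  30.9] 154 [14.3 80.3]
[268.   31.8] 169 [13.3 31.9]
[225.9  54.9] 153 [-9.8 80.3]
[268.9  55.4] 152 [-10.3  32.2]
tcp sh [-140.81123575  -24.08376328] 0.3455384361048249 F sh [0.47610524 0.24851118] 0.02379058152237041
0 [0.1012, 0.0025, 0.4855, 0.0002, -0.001, -0.0002, 0.0] rows 3.6
1 [0.0, 0.0, 0.24, 0.0, 0.0, -0.0, 0.0] rows 1.7
```

View pics/w11.png

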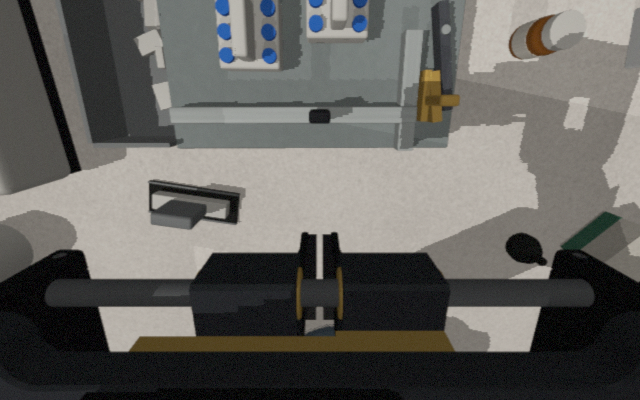

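A is at about (14,56) mm and B at about (45,-44) mm, both upright. The handle is at (320,116) and the scraper is on its pad at (190,205). From here I'll work from numbers only, with no more pictures. I'm going down behind the handle.

Emit:
{"op": "move_arm", "data": {
  "increments": [
    [0.1, 0, 0.12, 0, 0, 0, 0],
    [0.1, 0, 0.24, 0, 0, 0, 0],
    [0.1, 0, 0.36, 0, 0, 0, 0],
    [0.1, 0, 0.48, 0, 0, 0, 0],
    [0.1, 0, 0.6, 0, 0, 0, 0],
    [0.1, 0, 0.69, 0, 0, 0, 0],
    [0.1, 0, 0.72, 0, 0, 0, 0],
    [0.1, 0, 0.72, 0, 0, 0, 0]
  ]
}}

```text
time_s: 32.87
position: [0.4712, 0.0731, 0.126]
tcp_rot: [[0.996, 0.088, -0.005], [0.088, -0.996, 0.0], [-0.005, -0.001, -1.0]]
force: [-0.1, 0.3, -0.0]
opening: 0.002
grasp_force: 0.0
```

```bash
python3 look.py w12.png; python3 - <<'E'
from h import *
plan([(.4731,.0724,.128,5.1,0),(.4731+.996*.077,.0724+.089*.077,.128,5.1,0)])
E
```

```text
[309.5   1.1] 52 [ 13.9 -19.8]
[413.3   1. ] 49 [ 13.8 -65.2]
[97.7 72.3] 226 [-14.8  79.2]
tcp sh [-110.65213632  -24.23146806] 0.12774441815205922 F sh [0.22990366 0.3514845 ] 0.0032199634976727365
0 [0.0022, 0.0024, -0.0009, -0.0001, 0.0004, -0.0003, 0.0] rows 0.0
1 [0.2567, -0.0, 0.0, 0.0, 0.0, -0.0, 0.0] rows 1.8
```

Emit:
{"op": "move_arm", "data": {
  "increments": [
    [0.03, 0, 0, 0, 0, 0, 0],
    [0.06, 0, 0, 0, 0, 0, 0],
    [0.09, 0, 0, 0, 0, 0, 0],
    [0.12, 0, 0, 0, 0, 0, 0],
    [0.15, 0, 0, 0, 0, 0, 0],
    [0.18, 0, 0, 0, 0, 0, 0],
    [0.205, 0, 0, 0, 0, 0, 0],
    [0.23, 0, 0, 0, 0, 0, 0],
    [0.25, 0, 0, 0, 0, 0, 0],
    [0.27, 0, 0, 0, 0, 0, 0]
  ]
}}

```text
time_s: 33.75
position: [0.5523, 0.0805, 0.1285]
tcp_rot: [[0.996, 0.088, -0.001], [0.088, -0.996, 0.0], [-0.001, -0.0, -1.0]]
force: [-3.0, -0.4, 2.3]
opening: 0.006
grasp_force: 1.7
```

Emit:
{"op": "move_arm", "data": {
  "increments": [
    [0, 0, 0, 0, 0, 0, 0],
    [0, 0, 0, 0, 0, 0, 0],
    [0, 0, 0, 0, 0, 0, 0],
    [0, 0, 0, 0, 0, 0, 0]
  ]
}}

```text
time_s: 34.08
position: [0.5524, 0.0803, 0.1286]
tcp_rot: [[0.996, 0.088, 0.001], [0.088, -0.996, -0.0], [0.001, 0.0, -1.0]]
force: [0.2, 0.4, -0.1]
opening: 0.006
grasp_force: 0.0
```

```bash
cat > caps.py <<'E'
from h import *
s=np.load('shaker.npy');c,q=np.cos(s[2]),np.sin(s[2]);R=np.array([[c,-q],[q,c]])
S=bot.read_state();print('t',S['time_s'],'tcp sh',1000*(R.T@(S['position'][:2]-s[:2])),S['position'][2],'F sh',R.T@S['force'][:2],S['force'][2])
for n in ['top','side','wrist']:
    W=cap(n);h=cv2.cvtColor(W['image'],cv2.COLOR_BGR2HSV);m=cv2.inRange(h,(105,110,40),(130,255,255))
    k,l,st,ce=cv2.connectedComponentsWithStats(m)
    for i in range(1,k):
        X=1000*(R.T@(atz(W,ce[i],.12)[:2]-s[:2]))
        if st[i,4]>2 and abs(X[0])<130 and abs(X[1])<170: print(n,np.round(ce[i],1),st[i,4],np.round(X,1))
    for k in ['bar_handle','wedge_tab','carrier1']:
        print(n,k,[(np.round(x['location']).tolist(),round(x['conf'],2),np.round(1000*(R.T@(atz(W,x['location'],.154)[:2]-s[:2]))).tolist()) for x in nets.find_in(n,k)])
E
python3 caps.py
```

```text
t 34.0833 tcp sh [-30.2919871  -24.20065254] 0.12855263395855404 F sh [0.18887056 0.33468672] -0.1159342093257265
top bar_handle [([317.0, 187.0], 0.84, [-24.0, -118.0]), ([435.0, 167.0], 0.41, [-2.0, -499.0])]
top wedge_tab [([433.0, 164.0], 0.44, [7.0, -493.0]), ([332.0, 199.0], 0.42, [-69.0, -161.0]), ([248.0, 186.0], 0.28, [5.0, 101.0])]
top carrier1 []
side [261.  218.1] 20 [ 71.6 -19.6]
side [270.5 219.8] 26 [ 45.2 -20.3]
side [275.9 234.9] 14 [11.8 31.1]
side [250.  243.8] 23 [62.  81.2]
side [259.1 245.9] 22 [37.7 81.6]
side [268.1 247.9] 22 [14.  81.9]
side bar_handle [([280.0, 245.0], 0.6, [-22.0, 97.0])]
side wedge_tab [([320.0, 201.0], 0.76, [-68.0, -95.0]), ([350.0, 327.0], 0.59, [-237.0, 281.0]), ([280.0, 250.0], 0.48, [-29.0, 114.0])]
side carrier1 [([267.0, 217.0], 0.97, [42.0, 10.0]), ([260.0, 244.0], 0.6, [24.0, 108.0]), ([280.0, 248.0], 0.27, [-26.0, 106.0])]
wrist [310.2  62.3] 943 [ 71.  -19.7]
wrist [410.6  62.5] 1020 [ 70.8 -67.9]
wrist [202.2  83.5] 1013 [61.6 33.3]
wrist [310.7 114.5] 798 [ 46.8 -19.7]
wrist [406.3 114.2] 872 [ 46.8 -67.9]
wrist [207.9 133. ] 883 [37.7 33.2]
wrist [310.9 161.2] 738 [ 22.9 -19.5]
wrist [402.2 161. ] 773 [ 22.9 -67.8]
wrist [213.1 178. ] 783 [13.9 33.1]
wrist bar_handle [([406.0, 201.0], 0.73, [12.0, -62.0])]
wrist wedge_tab [([528.0, 249.0], 0.72, [-11.0, -119.0])]
wrist carrier1 [([359.0, 105.0], 0.94, [52.0, -40.0]), ([166.0, 128.0], 0.78, [43.0, 38.0])]
```

Both carriers are in the lane, A at x≈38 and B at x≈47, so step 3 should be met. I'm pushing slowly to flush.

Emit:
{"op": "move_arm", "data": {
  "increments": [
    [0.01, 0, 0, 0, 0, 0, 0],
    [0.02, 0, 0, 0, 0, 0, 0],
    [0.03, 0, 0, 0, 0, 0, 0],
    [0.038, 0, 0, 0, 0, 0, 0],
    [0.046, 0, 0, 0, 0, 0, 0],
    [0.053, 0, 0, 0, 0, 0, 0],
    [0.06, 0, 0, 0, 0, 0, 0],
    [0.06, 0, 0, 0, 0, 0, 0]
  ]
}}

```text
time_s: 35.35
position: [0.5697, 0.0821, 0.1284]
tcp_rot: [[0.996, 0.088, -0.001], [0.088, -0.996, 0.0], [-0.001, -0.0, -1.0]]
force: [-4.2, -0.2, 3.2]
opening: 0.008
grasp_force: 2.0
```

Emit:
{"op": "move_arm", "data": {
  "increments": [
    [0.003, 0, 0, 0, 0, 0, 0],
    [0.006, 0, 0, 0, 0, 0, 0],
    [0.006, 0, 0, 0, 0, 0, 0]
  ]
}}

```text
time_s: 35.6
position: [0.5713, 0.0822, 0.1284]
tcp_rot: [[0.996, 0.088, -0.001], [0.088, -0.996, 0.0], [-0.001, -0.0, -1.0]]
force: [-5.6, -0.1, 2.6]
opening: 0.008
grasp_force: 2.2
```

```bash
python3 look.py w13.png
```

```text
tcp sh [-11.28898588 -23.96930082] 0.12842097794762117 F sh [-4.50926908  0.18192758] 0.004930909751579226
```

Emit:
{"op": "move_arm", "data": {
  "increments": [
    [0.002, 0, 0, 0, 0, 0, 0],
    [0.004, 0, 0, 0, 0, 0, 0],
    [0.004, 0, 0, 0, 0, 0, 0]
  ]
}}

```text
time_s: 35.9
position: [0.5731, 0.0824, 0.1284]
tcp_rot: [[0.996, 0.088, 0.0], [0.088, -0.996, 0.0], [0.0, -0.0, -1.0]]
force: [-3.3, 1.1, 1.3]
opening: 0.003
grasp_force: 1.9
```

Emit:
{"op": "move_arm", "data": {
  "increments": [
    [0.002, 0, 0, 0, 0, 0, 0],
    [0.004, 0, 0, 0, 0, 0, 0],
    [0.004, 0, 0, 0, 0, 0, 0]
  ]
}}

```text
time_s: 36.15
position: [0.5739, 0.0824, 0.1284]
tcp_rot: [[0.996, 0.088, -0.001], [0.088, -0.996, 0.0], [-0.001, -0.0, -1.0]]
force: [-4.8, 0.3, 1.2]
opening: 0.007
grasp_force: 2.2
```

```bash
python3 caps.py | grep -v -e bar_ -e top
```

```text
t 36.15 tcp sh [ -8.66915954 -23.9799219 ] 0.12842472913128442 F sh [-4.74931539  0.67823921] 1.1828403860416101
side [257.4 217.5] 17 [ 81.9 -19.2]
side [265.5 220.5] 4 [ 56.9 -13.9]
side [268.3 233.3] 15 [32.3 31. ]
side [242.4 242.3] 18 [82.1 81.6]
side [251.6 244.1] 19 [57.9 81. ]
side [260.6 246.1] 19 [34.  81.2]
side wedge_tab [([319.0, 201.0], 0.76, [-67.0, -93.0])]
side carrier1 [([260.0, 220.0], 0.66, [54.0, 24.0]), ([255.0, 244.0], 0.61, [34.0, 112.0]), ([323.0, 201.0], 0.5, [-76.0, -97.0])]
wrist [202.8  87.8] 1000 [81.6 33.3]
wrist [310.4  87.3] 860 [ 81.7 -19.5]
wrist [408.7  87.1] 941 [ 81.7 -67.8]
wrist [310.9 137.2] 770 [ 57.5 -19.5]
wrist [404.4 136.5] 819 [ 57.8 -67.7]
wrist [208.4 137. ] 867 [57.7 33.2]
wrist [213.6 181.7] 779 [33.9 33.2]
wrist [311.2 181.7] 718 [ 33.8 -19.5]
wrist [400.6 181.4] 748 [ 33.8 -67.7]
wrist wedge_tab [([518.0, 307.0], 0.65, [-21.0, -120.0])]
wrist carrier1 [([357.0, 130.0], 0.76, [65.0, -39.0]), ([163.0, 130.0], 0.61, [65.0, 39.0])]
```

Emit:
{"op": "move_arm", "data": {
  "increments": [
    [0.003, 0, 0, 0, 0, 0, 0],
    [0.005, 0, 0, 0, 0, 0, 0],
    [0.005, 0, 0, 0, 0, 0, 0]
  ]
}}

```text
time_s: 37.0
position: [0.5739, 0.0824, 0.1284]
tcp_rot: [[0.996, 0.088, -0.004], [0.088, -0.996, -0.0], [-0.004, -0.0, -1.0]]
force: [-7.4, 1.2, 2.7]
opening: 0.002
grasp_force: 3.7
```

Emit:
{"op": "move_arm", "data": {
  "increments": [
    [0.003, 0, 0, 0, 0, 0, 0],
    [0.005, 0, 0, 0, 0, 0, 0],
    [0.005, 0, 0, 0, 0, 0, 0]
  ]
}}

```text
time_s: 37.25
position: [0.5738, 0.0824, 0.1285]
tcp_rot: [[0.996, 0.089, -0.007], [0.089, -0.996, -0.0], [-0.007, -0.0, -1.0]]
force: [-10.7, 0.0, 5.4]
opening: 0.002
grasp_force: 5.2
```

Emit:
{"op": "move_arm", "data": {
  "increments": [
    [0.003, 0, 0, 0, 0, 0, 0],
    [0.005, 0, 0, 0, 0, 0, 0],
    [0.005, 0, 0, 0, 0, 0, 0]
  ]
}}

```text
time_s: 37.5
position: [0.5738, 0.0824, 0.1285]
tcp_rot: [[0.996, 0.089, -0.011], [0.089, -0.996, -0.001], [-0.011, -0.0, -1.0]]
force: [-12.6, -0.5, 9.1]
opening: 0.008
grasp_force: 6.7
```

```bash
python3 caps.py | grep -v -e bar_ -e top
```

```text
t 37.5 tcp sh [ -8.80569846 -23.97838148] 0.12847109114755134 F sh [-12.62023012   0.65345514] 9.068166103487762
side [257.4 217.5] 17 [ 81.9 -19.2]
side [268.3 233.3] 15 [32.3 31. ]
side [242.4 242.3] 18 [82.1 81.6]
side [251.6 244.1] 19 [57.9 81. ]
side [260.6 246.1] 19 [34.  81.2]
side wedge_tab [([319.0, 204.0], 0.82, [-69.0, -82.0])]
side carrier1 [([261.0, 220.0], 0.85, [52.0, 23.0]), ([252.0, 239.0], 0.66, [47.0, 96.0])]
wrist [202.3  87.2] 1014 [81.6 33.3]
wrist [310.5  86.7] 866 [ 81.8 -19.5]
wrist [409.3  86.8] 950 [ 81.7 -67.7]
wrist [208.1 136.7] 884 [57.7 33.2]
wrist [311.  136.9] 782 [ 57.5 -19.5]
wrist [405.  136.3] 824 [ 57.8 -67.7]
wrist [213.3 181.5] 783 [33.9 33.2]
wrist [311.4 181.5] 723 [ 33.8 -19.5]
wrist [400.9 181.3] 750 [ 33.9 -67.7]
wrist wedge_tab [([519.0, 307.0], 0.96, [-20.0, -121.0]), ([115.0, 348.0], 0.3, [-45.0, 81.0])]
wrist carrier1 [([164.0, 130.0], 0.77, [65.0, 38.0])]
```

The bar is at its stop: 12.6 N and no further motion, with both carriers at x≈57.7. I'm backing off and locating the wedge tab.

Emit:
{"op": "move_arm", "data": {
  "increments": [
    [-0.03, 0, 0, 0, 0, 0, 0],
    [-0.08, 0, 0, 0, 0, 0, 0],
    [-0.1, 0, 0, 0, 0, 0, 0],
    [-0.1, 0, -0.1, 0, 0, 0, 0],
    [-0.15, 0.05, -0.24, 0, 0, 0, 0],
    [-0.25, 0.12, -0.38, 0, 0, 0, 0],
    [-0.36, 0.2, -0.52, 0, 0, 0, 0],
    [-0.4, 0.24, -0.6, 0, 0, 0, 0],
    [-0.4, 0.24, -0.6, 0, 0, 0, 0],
    [-0.4, 0.24, -0.6, 0, 0, 0, 0]
  ]
}}

```text
time_s: 38.93
position: [0.4677, -0.0023, 0.3136]
tcp_rot: [[0.996, 0.086, 0.013], [0.086, -0.996, -0.004], [0.012, 0.006, -1.0]]
force: [0.6, -0.3, 0.3]
opening: 0.009
grasp_force: 0.0
```

```bash
python3 - <<'E'
from h import *
s=np.load('shaker.npy');c,q=np.cos(s[2]),np.sin(s[2]);R=np.array([[c,-q],[q,c]])
sh=lambda X:np.round(1000*(R.T@(X[:2]-s[:2])),1)
S=bot.read_state();print(S['position'],sh(S['position']))
for n in ['wrist','side','top']:
    W=cap(n,n+'14.png');h=cv2.cvtColor(W['image'],cv2.COLOR_BGR2HSV);m=cv2.inRange(h,(12,120,90),(28,255,255))
    if n=='wrist': m[240:]=0
    k,l,st,ce=cv2.connectedComponentsWithStats(m)
    for i in range(1,k):
        if st[i,4]>12 and (n!='side' or st[i,0]>290):
            ct=cv2.findContours((l==i).astype('uint8'),0,2)[0][0];P=cv2.approxPolyDP(ct,1.2,True)[:,0]
            print(n,ce[i],st[i]);[print('  ',p,sh(atz(W,p,.154)),sh(atz(W,p,.104))) for p in P]
E
python3 caps.py | grep -e wedge -e carr
```

```text
[ 0.46773932 -0.00230457  0.31364096] [-122.   -98.9]
wrist [488.91304348  54.82274247] [481  30  23  41 299]
   [500  30] [  24.2 -266.2] [  34.4 -293.2]
   [495  31] [  23.4 -261.7] [  33.4 -288. ]
   [496  32] [  22.6 -262.8] [  32.5 -289.3]
   [487  38] [  17.7 -255.2] [  26.7 -280.5]
   [481  52] [   5.9 -251.5] [  13.  -276.2]
   [483  63] [  -3.6 -254.8] [   2. -280.]
   [488  68] [  -8.  -260.3] [  -3.1 -286.3]
   [492  68] [  -8.  -264.1] [  -3.1 -290.8]
   [494  70] [  -9.8 -266.3] [  -5.2 -293.3]
   [501  69] [  -9.  -272.8] [  -4.2 -300.9]
   [503  67] [  -7.2 -274.4] [  -2.1 -302.7]
   [499  67] [  -7.2 -270.6] [  -2.1 -298.3]
   [492  62] [  -2.8 -263.2] [   3.  -289.8]
   [489  56] [   2.4 -259.5] [   9.  -285.5]
   [489  48] [   9.2 -258.4] [  17.  -284.2]
   [488  49] [   8.4 -257.6] [  16.  -283.3]
   [487  47] [  10.1 -256.4] [  17.9 -281.9]
   [489  46] [  10.9 -258.2] [  18.9 -283.9]
   [491  36] [  19.3 -258.7] [  28.6 -284.5]
wrist [373.40278917 116.54388843] [ 361   89   34   54 1219]
   [362  89] [ -26.3 -141.3] [ -24.3 -148.3]
   [361 140] [ -75.  -142.1] [ 
[... 1156 characters left out ...]
  [314 206] [-59.2 -68.9] [ -42.2 -129.1]
   [328 209] [-97.5 -67.6] [ -82.9 -127.8]
   [330 207] [-100.4  -77.2] [ -85.9 -137.9]
   [331 199] [ -94.2 -111. ] [ -79.4 -173.8]
   [324 197] [ -74.  -113.9] [ -57.9 -176.9]
top wedge_tab []
top carrier1 [([294.0, 168.0], 0.8, [47.0, -52.0]), ([267.0, 170.0], 0.71, [50.0, 36.0])]
side wedge_tab [([323.0, 202.0], 0.56, [-78.0, -91.0])]
side carrier1 [([268.0, 215.0], 0.98, [43.0, 1.0]), ([250.0, 241.0], 0.59, [49.0, 105.0])]
wrist wedge_tab [([382.0, 115.0], 0.93, [-54.0, -156.0])]
wrist carrier1 [([170.0, 21.0], 0.86, [27.0, 36.0]), ([268.0, 18.0], 0.85, [29.0, -51.0]), ([380.0, 111.0], 0.72, [-51.0, -154.0]), ([70.0, 55.0], 0.46, [-1.0, 132.0])]
```

The tab's top centre is at shaker (-57,-163.5) mm. I'm approaching behind it along the ramp direction.

```bash
python3 - <<'E'
from h import *
plan([(.5012,-.0704,.20,14.5,0),(.5012,-.0704,.13,14.5,0)])
E
```

```text
0 [0.098, 0.2458, 0.3613, -0.0, 0.0001, -0.0524, 0.0] rows 3.2
1 [0.0, 0.0, 0.2333, 0.0, 0.0, -0.0, 0.0] rows 1.7
```

Emit:
{"op": "move_arm", "data": {
  "increments": [
    [0.098, 0.246, 0.361, 0, 0, -0.052, 0],
    [0.098, 0.246, 0.361, 0, 0, -0.052, 0],
    [0.098, 0.246, 0.361, 0, 0, -0.052, 0],
    [0.098, 0.246, 0.361, 0, 0, -0.052, 0],
    [0.098, 0.246, 0.361, 0, 0, -0.052, 0],
    [0.098, 0.246, 0.361, 0, 0, -0.052, 0],
    [0.098, 0.246, 0.361, 0, 0, -0.052, 0]
  ]
}}

```text
time_s: 40.27
position: [0.5015, -0.0699, 0.2016]
tcp_rot: [[0.968, 0.249, 0.002], [0.249, -0.968, -0.0], [0.002, 0.001, -1.0]]
force: [0.2, -0.4, -0.6]
opening: 0.01
grasp_force: 0.0
```

Emit:
{"op": "move_arm", "data": {
  "increments": [
    [0, 0, 0.08, 0, 0, 0, 0],
    [0, 0, 0.15, 0, 0, 0, 0],
    [0, 0, 0.21, 0, 0, 0, 0],
    [0, 0, 0.233, 0, 0, 0, 0],
    [0, 0, 0.233, 0, 0, 0, 0]
  ]
}}

```text
time_s: 40.68
position: [0.5007, -0.0696, 0.1305]
tcp_rot: [[0.968, 0.25, -0.001], [0.25, -0.968, 0.0], [-0.001, -0.001, -1.0]]
force: [0.3, 0.0, 0.4]
opening: 0.003
grasp_force: 0.0
```

Emit:
{"op": "move_arm", "data": {
  "increments": [
    [0.02, 0, 0, 0, 0, 0, 0],
    [0.04, 0, 0, 0, 0, 0, 0],
    [0.055, 0, 0, 0, 0, 0, 0],
    [0.07, 0, 0, 0, 0, 0, 0],
    [0.085, 0, 0, 0, 0, 0, 0],
    [0.1, 0, 0, 0, 0, 0, 0],
    [0.11, 0, 0, 0, 0, 0, 0],
    [0.12, 0, 0, 0, 0, 0, 0],
    [0.12, 0, 0, 0, 0, 0, 0]
  ]
}}

```text
time_s: 41.43
position: [0.5366, -0.0614, 0.1303]
tcp_rot: [[0.969, 0.249, 0.0], [0.249, -0.969, 0.0], [0.0, -0.0, -1.0]]
force: [-1.1, 0.2, 1.8]
opening: -0.001
grasp_force: 0.6
```

```bash
python3 look.py w15.png
```

```text
[51.3 49. ] 103 [ 27. -22.]
tcp sh [ -58.70273726 -163.8839552 ] 0.13024216397439445 F sh [-1.90542198  0.29621732] 0.004574884455000089
```

Emit:
{"op": "move_arm", "data": {
  "increments": [
    [0.008, 0, 0, 0, 0, 0, 0],
    [0.016, 0, 0, 0, 0, 0, 0],
    [0.02, 0, 0, 0, 0, 0, 0],
    [0.02, 0, 0, 0, 0, 0, 0]
  ]
}}

```text
time_s: 41.82
position: [0.542, -0.06, 0.1302]
tcp_rot: [[0.969, 0.249, -0.0], [0.249, -0.969, 0.0], [-0.0, -0.0, -1.0]]
force: [-2.4, -0.5, 1.0]
opening: 0.006
grasp_force: 1.1
```

Emit:
{"op": "move_arm", "data": {
  "increments": [
    [0.008, 0, 0, 0, 0, 0, 0],
    [0.014, 0, 0, 0, 0, 0, 0],
    [0.014, 0, 0, 0, 0, 0, 0]
  ]
}}

```text
time_s: 42.07
position: [0.5462, -0.0589, 0.1302]
tcp_rot: [[0.969, 0.249, 0.0], [0.249, -0.969, 0.0], [0.0, -0.0, -1.0]]
force: [-3.2, -0.5, 1.5]
opening: 0.007
grasp_force: 1.1
```

Emit:
{"op": "move_arm", "data": {
  "increments": [
    [0.004, 0, 0, 0, 0, 0, 0],
    [0.007, 0, 0, 0, 0, 0, 0],
    [0.007, 0, 0, 0, 0, 0, 0]
  ]
}}

```text
time_s: 42.32
position: [0.548, -0.0584, 0.1302]
tcp_rot: [[0.969, 0.249, -0.0], [0.249, -0.969, 0.0], [-0.0, -0.0, -1.0]]
force: [-2.3, -0.9, 0.2]
opening: 0.009
grasp_force: 1.2
```

```bash
python3 look.py w16.png
```

```text
tcp sh [ -47.04891699 -161.90847823] 0.13028116654301916 F sh [-2.5160964   0.04185205] 0.007163514116822608
```

Emit:
{"op": "move_arm", "data": {
  "increments": [
    [0.005, 0, 0, 0, 0, 0, 0],
    [0.01, 0, 0, 0, 0, 0, 0],
    [0.01, 0, 0, 0, 0, 0, 0]
  ]
}}

```text
time_s: 42.62
position: [0.551, -0.0576, 0.1303]
tcp_rot: [[0.969, 0.249, -0.0], [0.249, -0.969, 0.0], [0.0, -0.0, -1.0]]
force: [-3.3, -0.4, -0.1]
opening: 0.008
grasp_force: 1.2
```

Emit:
{"op": "move_arm", "data": {
  "increments": [
    [0.005, 0, 0, 0, 0, 0, 0],
    [0.01, 0, 0, 0, 0, 0, 0],
    [0.01, 0, 0, 0, 0, 0, 0]
  ]
}}

```text
time_s: 42.87
position: [0.554, -0.0568, 0.1303]
tcp_rot: [[0.969, 0.249, 0.0], [0.249, -0.969, 0.0], [0.0, -0.0, -1.0]]
force: [-3.0, -1.2, -0.3]
opening: 0.006
grasp_force: 1.2
```

Emit:
{"op": "move_arm", "data": {
  "increments": [
    [0.004, 0, 0, 0, 0, 0, 0],
    [0.007, 0, 0, 0, 0, 0, 0],
    [0.007, 0, 0, 0, 0, 0, 0]
  ]
}}

```text
time_s: 43.12
position: [0.5559, -0.0564, 0.1303]
tcp_rot: [[0.969, 0.249, 0.0], [0.249, -0.969, 0.0], [0.0, -0.0, -1.0]]
force: [-2.6, 0.2, 0.1]
opening: 0.006
grasp_force: 1.3
```

```bash
python3 look.py w17.png
```

```text
[166.4   2.8] 167 [ 74.5 -72. ]
tcp sh [ -38.99668479 -160.61070626] 0.13030097873473623 F sh [-2.29452815  0.37617964] 0.007172095299906098
```

Emit:
{"op": "move_arm", "data": {
  "increments": [
    [0.004, 0, 0, 0, 0, 0, 0],
    [0.007, 0, 0, 0, 0, 0, 0],
    [0.007, 0, 0, 0, 0, 0, 0]
  ]
}}

```text
time_s: 43.42
position: [0.5577, -0.0559, 0.1303]
tcp_rot: [[0.968, 0.249, -0.001], [0.249, -0.968, 0.0], [-0.0, -0.0, -1.0]]
force: [-4.1, 0.6, 1.1]
opening: 0.005
grasp_force: 1.6
```

Emit:
{"op": "move_arm", "data": {
  "increments": [
    [0.004, 0, 0, 0, 0, 0, 0],
    [0.007, 0, 0, 0, 0, 0, 0],
    [0.007, 0, 0, 0, 0, 0, 0]
  ]
}}

```text
time_s: 43.67
position: [0.558, -0.0558, 0.1303]
tcp_rot: [[0.968, 0.25, -0.004], [0.25, -0.968, -0.001], [-0.004, -0.001, -1.0]]
force: [-7.4, -2.1, 3.5]
opening: 0.004
grasp_force: 3.7
```

Emit:
{"op": "move_arm", "data": {
  "increments": [
    [0.004, 0, 0, 0, 0, 0, 0],
    [0.007, 0, 0, 0, 0, 0, 0],
    [0.007, 0, 0, 0, 0, 0, 0]
  ]
}}

```text
time_s: 43.92
position: [0.5584, -0.0557, 0.1303]
tcp_rot: [[0.968, 0.25, -0.008], [0.25, -0.968, -0.001], [-0.008, -0.001, -1.0]]
force: [-10.6, -5.7, 6.3]
opening: 0.002
grasp_force: 5.8
```

```bash
python3 look.py w18.png
```

```text
[165.1   4.8] 341 [ 75.8 -71.4]
tcp sh [ -36.52219605 -160.14980754] 0.1302888534045075 F sh [-11.12815139  -4.31177297] 0.008650238308249915
```

The wedge is jamming at about 12 N. I'll hold briefly, back off straight and check.

Emit:
{"op": "move_arm", "data": {
  "increments": [
    [0.001, 0, 0, 0, 0, 0, 0],
    [0.001, 0, 0, 0, 0, 0, 0],
    [0.001, 0, 0, 0, 0, 0, 0],
    [0.001, 0, 0, 0, 0, 0, 0]
  ]
}}

```text
time_s: 44.3
position: [0.5584, -0.0557, 0.1302]
tcp_rot: [[0.968, 0.25, -0.009], [0.25, -0.968, -0.001], [-0.009, -0.001, -1.0]]
force: [-11.9, -5.3, 5.6]
opening: 0.005
grasp_force: 6.0
```

Emit:
{"op": "move_arm", "data": {
  "increments": [
    [-0.02, 0, 0, 0, 0, 0, 0],
    [-0.06, 0, 0, 0, 0, 0, 0],
    [-0.1, 0, 0, 0, 0, 0, 0],
    [-0.12, 0, -0.1, 0, 0, 0, 0],
    [-0.16, 0, -0.24, 0, 0, 0, 0],
    [-0.22, 0, -0.38, 0, 0, 0, 0],
    [-0.27, -0.05, -0.52, 0, 0, 0, 0],
    [-0.3, -0.1, -0.65, 0, 0, 0, 0],
    [-0.3, -0.1, -0.65, 0, 0, 0, 0],
    [-0.3, -0.1, -0.65, 0, 0, 0, 0]
  ]
}}

```text
time_s: 45.13
position: [0.4703, -0.0483, 0.3302]
tcp_rot: [[0.968, 0.25, 0.013], [0.25, -0.968, -0.004], [0.012, 0.007, -1.0]]
force: [-0.5, -0.2, -0.3]
opening: 0.005
grasp_force: 0.0
```

```bash
python3 caps.py | grep -v bar_; python3 - <<'E'
from h import *
s=np.load('shaker.npy');c,q=np.cos(s[2]),np.sin(s[2]);R=np.array([[c,-q],[q,c]])
sh=lambda X:np.round(1000*(R.T@(X[:2]-s[:2])),1)
W=cap('wrist','w19.png');h=cv2.cvtColor(W['image'],cv2.COLOR_BGR2HSV);m=cv2.inRange(h,(12,120,90),(28,255,255));m[240:]=0
k,l,st,ce=cv2.connectedComponentsWithStats(m)
for i in range(1,k):
    if st[i,4]>300:
        ct=cv2.findContours((l==i).astype('uint8'),0,2)[0][0]
        P=np.array([np.r_[sh(atz(W,p,.104)),sh(atz(W,p,.154))] for p in ct[:,0]]);print(ce[i],st[i,4],P.min(0),P.max(0))
for n in ['bar_handle','scraper','dock','chip1']:
    for cam in ['side','top']: print(n,cam,[(np.round(x['location']).tolist(),round(x['conf'],2)) for x in nets.find_in(cam,n)])
E
```

```text
t 45.1333 tcp sh [-123.61977844 -144.95439381] 0.3301963913201819 F sh [-0.51021511 -0.11590443] -0.27548758387511946
top [285.1 160.4] 11 [ 82.4 -21.6]
top [299.4 158.9] 11 [ 82.  -69.2]
top [269.  162.2] 10 [82.2 32.1]
top [254.5 164. ] 12 [81.5 80.5]
top [300.2 166. ] 10 [ 57.8 -69.5]
top [285.5 167.5] 12 [ 58.2 -20.7]
top [269.6 169.4] 13 [57.7 32.2]
top [255.4 171.1] 11 [57.3 79.7]
top [286.5 174.5] 12 [ 34.3 -21.7]
top [300.8 173. ] 10 [ 34.1 -69.1]
top [270.4 176.4] 13 [34.  31.8]
top [256. 178.] 11 [33.9 79.6]
top wedge_tab []
top carrier1 [([266.0, 170.0], 0.95, [47.0, 39.0]), ([294.0, 168.0], 0.77, [44.0, -52.0])]
side [281.8 209.2] 8 [ 31.7 -70.7]
side [257.1 217.4] 19 [ 82.6 -19.2]
side [265.8 219.1] 18 [ 58.1 -19.5]
side [274.6 220.9] 17 [ 33.6 -19.4]
side [268.2 233.5] 13 [32.2 32.1]
side [242.4 242.5] 17 [82.  82.1]
side [251.6 244.1] 19 [57.9 81. ]
side [260.7 246.1] 20 [33.7 81.1]
side wedge_tab [([309.0, 198.0], 0.57, [-36.0, -98.0]), ([208.0, 241.0], 0.34, [146.0, 136.0])]
side carrier1 [([266.0, 213.0], 0.85, [51.0, -4.0]), ([252.0, 243.0], 0.63, [41.0, 111.0])]
w
[... 183 characters left out ...]
([256.0, 10.0], 0.85, [24.0, -61.0]), ([172.0, 2.0], 0.77, [18.0, 16.0])]
[345.42870036  76.32761733] 1108 [ -43.9 -174.   -43.7 -168.1] [  16.6 -143.7    8.7 -142. ]
bar_handle side [([280.0, 222.0], 0.8)]
bar_handle top [([273.0, 184.0], 0.87), ([264.0, 170.0], 0.6)]
scraper side [([349.0, 323.0], 0.59)]
scraper top [([270.0, 129.0], 0.69), ([238.0, 257.0], 0.62), ([432.0, 168.0], 0.47)]
dock side [([352.0, 343.0], 0.87)]
dock top [([235.0, 264.0], 0.65)]
chip1 side [([246.0, 311.0], 0.63), ([280.0, 315.0], 0.59), ([220.0, 305.0], 0.59), ([174.0, 322.0], 0.58), ([240.0, 304.0], 0.54), ([250.0, 240.0], 0.46), ([260.0, 300.0], 0.44)]
chip1 top [([227.0, 180.0], 0.59), ([204.0, 150.0], 0.47)]
```

```bash
python3 -c "
from rig import workorder
print(workorder.hand_in())"
```

```text
the job is handed in; nothing more can be done
None
```

The job is handed in at about 45 s of the 192 s allowed, with no verdict returned: chips in the trough, scraper on its pad, both carriers clamped flush, wedge jammed with about a 12 N push; I viewed 16 pictures, two over the limit of 14.

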